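# Load temperature probes into a calibration block and lock them

## Task

Set up the incubator probes for calibration: swing the toggle clamp fully back, then take every probe from the rack (there are two or three) and push each one into a bore of its own in the metal block (gripped by the stem it only goes partway, so then take it again by the head) until it is fully home with the shoulder of its head against the block. Then lay the keeper bar, handle up, across the two notched posts behind the probe heads, let go of it, and swing the clamp over onto it, leaving the bottle, the dishes and the jar where they are.

Things in the scene. Friction and masses are not known exactly. Their poses are not given: they have to be found in the camera images.
- probe0: Temperature probe: round steel stem, diameter 14 mm, 150 mm long, rounded tip; behind it a white square head 20 x 20 x 45 mm; 0.2 kg, balances 65 mm ahead of the shoulder. Origin on the axis at the shoulder (head meets stem), x axis to the tip; head sides face y and z. All alike, any bore will do; one may be absent. Starts level in the rack, axis 55 mm high, head in a pocket.
- probe1: Temperature probe: round steel stem, diameter 14 mm, 150 mm long, rounded tip; behind it a white square head 20 x 20 x 45 mm; 0.2 kg, balances 65 mm ahead of the shoulder. Origin on the axis at the shoulder (head meets stem), x axis to the tip; head sides face y and z. All alike, any bore will do; one may be absent. Starts level in the rack, axis 55 mm high, head in a pocket.
- probe2: Temperature probe: round steel stem, diameter 14 mm, 150 mm long, rounded tip; behind it a white square head 20 x 20 x 45 mm; 0.2 kg, balances 65 mm ahead of the shoulder. Origin on the axis at the shoulder (head meets stem), x axis to the tip; head sides face y and z. All alike, any bore will do; one may be absent. Starts level in the rack, axis 55 mm high, head in a pocket.
- fixture: Fixed calibration block. Origin on the table under the middle of its front face; x level, into the block (the push direction), y along the face, z up. Aluminium, x = 0 to 165 mm, 180 mm wide, 88 mm high; behind it a controller to x = 280 mm, 97 mm high. Base plate 8 mm thick, x = -100 to 165, y = -112 to 200 mm. Clamp post at x = -55 to -25, y = 152 to 178 mm, 95 mm high.
- bore0 (a point): Centre of the mouth of bore 0 in the block's face: fixture y = -52 mm, 60 mm above the table. Bore 16 mm in diameter, 158 mm deep, along fixture x. A probe is home when its shoulder is here. Let go halfway in, a probe droops about 2 degrees; raise its head level (axis 60 mm high) with a light grip before pushing on, or it jams. Sliding home then takes 10 to 20 N.
- bore1 (a point): Centre of the mouth of bore 1 in the block's face: fixture y = 0 mm, 60 mm above the table. Bore 16 mm in diameter, 158 mm deep, along fixture x. A probe is home when its shoulder is here. Let go halfway in, a probe droops about 2 degrees; raise its head level (axis 60 mm high) with a light grip before pushing on, or it jams. Sliding home then takes 10 to 20 N.
- bore2 (a point): Centre of the mouth of bore 2 in the block's face: fixture y = 52 mm, 60 mm above the table. Bore 16 mm in diameter, 158 mm deep, along fixture x. A probe is home when its shoulder is here. Let go halfway in, a probe droops about 2 degrees; raise its head level (axis 60 mm high) with a light grip before pushing on, or it jams. Sliding home then takes 10 to 20 N.
- seat (a point): Midway between the two notched posts, level with the notch floors (45 mm above the table); axes as the fixture, 68 mm in front of its face. Posts at y = -100 and +100 mm, 16 mm wide in y; notches 35 mm wide in x, between lips 6 mm thick and 13 mm high. The keeper's origin belongs here, its y axis along the fixture's y, either way round.
- rack: Fixed rack, base plate 8 mm thick. Origin on the table under the front edge of its pocket box; x points out of the pockets, along the stored probes to their tips. Box x = -55 to 0, 200 mm wide, 77 mm high. Pockets at y = -60, 0, 60 mm, 32 mm wide, 50 mm deep, floor 45, roof 71 mm high: draw a probe 50 mm along +x before lifting. A crossbar at x = 133 to 143 mm, top 48 mm high, carries the stems.
- keeper: Keeper bar: aluminium, 30 mm wide (x), 220 mm long (y), 24 mm high, with a black handle fin over its middle, 14 mm thick (x), 60 mm long (y), from z = 24 to 58 mm; 0.4 kg. Origin at the centre of its underside, z up. Starts on the table beside the rack.
- clamp (a joint): Angle (rad) of the clamp arm about a hinge parallel to fixture x. 0: closed, arm level, pointing to fixture -y, pad on a seated keeper (drops to -0.04 with none there); grows as it swings up and over; 1.57 upright; 3.0 fully back on its stop, pointing to +y. No spring: it falls slowly to either side of upright by its own weight (0.35 kg). Starts closed.
- clamp_hinge (a point): Centre of the clamp's hinge: fixture x = -68, y = 165 mm, 80 mm high.
- clamp_grip (a point): Grip point on the clamp's handle: a round crossbar 12 mm in diameter, parallel to fixture x, 90 mm from the hinge axis near the arm's end. The point is 42 mm to the -x side of the arm's middle (arm 14 mm wide); the crossbar runs on 20 mm past it.
- bottle: White plastic bottle, 60 mm in diameter, 150 mm high, a bystander; origin at the centre of its underside.
- dishes: Stack of clear Petri dishes, 90 mm in diameter, 47 mm high, a bystander; origin at the centre of its underside.
- jar: Amber jar with white cap, 64 mm in diameter, 90 mm high, a bystander; origin at the centre of its underside.
Things that resemble listed ones, but are neither listed nor needed, are in the scene too. What is shaped like the probe0 but blue or pink is not meant.

How it is judged:
By the outcome, as a careful person would: the job done as asked, in the order asked, and still so for the second after the job is handed in, with the robot touching nothing.
Of probe0, probe1, probe2 only 2 to 3 are there at a start; the rules pass over those that are not, and their reading is None.
At some moment in a run one of keeper may be knocked a few centimetres aside while the robot is not near it.
Once in a run the grip may slacken for a moment while it holds something.
It also fails if it takes over 210 s, if anything falls off the work surface, if the arm or the gripper's body presses on something with over 40 N, if the wrist force passes 120 N, or if a joint passes its speed limit or range.

## Robot

A 6-joint arm with a two-finger parallel gripper is mounted at the origin on the work surface. World frame = base frame: x ahead of the robot, y to its left, z up, the work surface at z = 0. Lengths are in m, angles in degrees, forces in N, time in s.
With the tool pointing down it reaches from about 0.3 to 0.75 m from the base axis. Payload 8.5 kg.
Tool frame: the origin (TCP) lies at the very end of the fingers, on their centre line; the grasp point (between the pads) lies 19 mm behind it; z points along the fingers, y is the line along which they close (so a half turn about z gives the same grasp; the last joint's range is limited). The gripper opens to 85 mm and grips with 20 to 120 N. Pads are 22 mm wide; open, the fingers measure 114 mm over their backs; the gripper's body (76 mm by 85 mm) begins 54 mm behind the grasp point. The pads swing forward as they close: fully open they stand 13 mm farther back than shut.
Start: joints at [53.096, 21.807, 74.336, -0, 83.858, -12.336], TCP at [0.229, 0.5, 0.231] pointing down, gripper open.
Joint ranges: [-178.18, 178.18], [-50.72, 133.34], [12.68, 142.11], [-81.47, 261.47], [9.98, 163.14], [-165.26, 165.26]. Speed limits (degrees/s): [136.94, 136.94, 180, 180, 180, 180].

## Interface

Orientations are given as a 3x3 rotation matrix whose columns are the frame's x, y, z axes.
In Python, from rig import env, optics, spotter gives the robot as it stands.
- The arm moves only by the shell command python3 -m crank 'ROWS' [FORCE]. ROWS is JSON, one flat list of numbers, 5 for each row, row after row: the finger opening in cm, from 0 to 8.54, then the shift along the tool's x, y, z in cm, then the turn about the tool's z in rad. A call has exactly 8 rows; each row shifts and turns the commanded pose from where the row before left it, along the tool's axes as they then stand; what a row does not reach is not made up. A row lasts 1/12 s, in which the tool goes at most 41.7 mm and 7.16 degrees, less where a joint would pass 70% of its speed; a pose out of reach is approached as far as the arm can. A call is refused whole if a number of a shift passes 4.17 or a number of a turn 0.125, either way. A call with a gripper value outside its range is refused whole. The fingers move at their own pace and stop on an object; FORCE is the grip in N (left out, the last holds). Time passes only in rows, so rows that do not move let the fingers close, or fill a call up. It gives the time, the measured TCP pose, the force, the opening and the grip force at its end, in the units of the state.
- env.observe(): the state, without advancing time (a new reading comes with each control period).
- optics.get_image(name): name is "side" or "top"; returns a dict with "color" (400x640x3 uint8, red, green, blue), "intrinsics" (3x3 intrinsics, pixels), "pose" (4x4, takes a point from camera to world coordinates). Camera axes: x right, y up, looking along -z (the intrinsics and any distortion apply to the point x, -y, -z); pixel columns grow to the right and rows downward; lengths in m; the calibration is good to about 2 mm. A picture is of the moment at which its call begins. There is no depth.
- env.close_job(): hands the job in; it is judged then, once.
Trained networks look in a picture, given as the dict that the camera call returned (one of the last four; its "shot" number tells which), for a name from the list of things; names that differ only in an ending like _2 or _b are one class to them, and where a whole thing is asked for, a point or a joint stands for the part that bears it (a point fixed in the world has none). Each returns a list of dicts, best first, with "score" (0 to 1); they miss things now and then, are a little off and sometimes report something else, mostly with a low value. They report only what shows in the picture. A call takes as long as a camera call. They do not tell look-alikes from the thing itself.
- spotter.look_for(picture, query): "at" ([column, row] as shares, 0 to 1, of the picture: columns of its width, rows of its height, amid what is visible of it).
The state is a dict: "time_s": time; "q": joint angles; "qvel": joint speeds; "joint_efforts": joint torques, N m; "position": TCP position; "tool_rot": TCP orientation; "ft_force": force on the tool from outside, world axes, zero at the start; "wrist_torque": the same for the moment, N m; "grip_width": finger opening in m; "gripper_force": force on a finger pad.
Only numpy, scipy, OpenCV 4.12 (cv2) and the standard library are available. Lean on these libraries where they do the work, as an engineer would, in place of code of your own. Each camera call takes 0.05 s, during which the arm holds its last target. There are 200 camera calls.

## Working session

There is one attempt and no reset: what is moved stays moved. The work goes in short steps, Python scripts to look and compute and a shell command to move; the robot and the scene stay as the last step left them, time stands still between calls to the robot, and variables do not carry over. Pictures are saved under pics/ and viewed, at most 14 in all, crops included, and the job is handed in when it is done.

```bash
ls; mkdir -p pics; cat > h.py <<'E'
import numpy as np, cv2
from rig import env, optics, spotter
def shot(n,name=None):
    p=optics.get_image(n)
    if name: cv2.imwrite(f'pics/{name}.png',p['color'][...,::-1])
    return p
def proj(p,P):
    P=np.atleast_2d(P); T=np.linalg.inv(p['pose']); c=P@T[:3,:3].T+T[:3,3]
    c=c*[1,-1,-1]; u=c@np.array(p['intrinsics']).T; return u[:,:2]/u[:,2:]
def onz(p,uv,z):
    K=np.array(p['intrinsics']); d=np.linalg.inv(K)@[uv[0],uv[1],1]; d=d*[1,-1,-1]
    T=np.array(p['pose']); w=T[:3,:3]@d; o=T[:3,3]; return o+w*(z-o[2])/w[2]
E
python3 - <<'E'
from h import *
np.set_printoptions(precision=4,suppress=True)
s=env.observe(); print({k:np.round(v,3) for k,v in s.items()})
for n in ('side','top'):
    p=shot(n,n+'0'); print(n,[k for k in p],p['pose'],p['intrinsics'])
    for q in ['probe0','fixture','rack','keeper','clamp','clamp_grip','bottle','dishes','jar']:
        print(q,[(round(d['score'],2),np.round(np.array(d['at'])*[640,400],0).tolist()) for d in spotter.look_for(p,q)[:6]])
E
```

```text
pics
{'time_s': np.float64(0.0), 'q': array([ 53.095,  21.842,  74.386,   0.001,  83.858, -12.336]), 'qvel': array([-0.04 , -0.003, -0.061,  0.094,  0.054,  0.066]), 'joint_efforts': array([ -0.004, -44.847, -23.127,  -0.   ,   0.005,  -0.   ]), 'position': array([0.229, 0.5  , 0.231]), 'tool_rot': array([[-0.909,  0.416, -0.001],
       [ 0.416,  0.909, -0.001],
       [ 0.   , -0.001, -1.   ]]), 'ft_force': array([-0.79 , -0.802,  0.653]), 'wrist_torque': array([-0.016,  0.004, -0.022]), 'gripper_force': np.float64(0.0), 'grip_width': np.float64(0.085)}
side ['color', 'intrinsics', 'pose', 'shot'] [[ 0.9081  0.2971 -0.2951  0.2125]
 [-0.4183  0.6742 -0.6086 -0.6863]
 [ 0.0181  0.6761  0.7366  0.922 ]
 [ 0.      0.      0.      1.    ]] [[410.4415   0.     318.5529]
 [  0.     410.4415 202.3119]
 [  0.       0.       1.    ]]
probe0 [(0.84, [247.0, 222.0]), (0.73, [269.0, 388.0]), (0.66, [390.0, 343.0]), (0.63, [380.0, 321.0]), (0.55, [344.0, 175.0])]
fixture [(0.87, [344.0, 176.0])]
rack [(0.68, [362.0, 332.0])]
keeper [(0.62, [319.0, 257.0])]
clamp [(0.64, [289.0, 164.0]), (0.53, 
[... 151 characters left out ...]
, [297.0, 123.0])]
top ['color', 'intrinsics', 'pose', 'shot'] [[ 0.0024  0.9941 -0.1081  0.39  ]
 [-0.9999  0.0012 -0.0112 -0.0116]
 [-0.0111  0.1081  0.9941  1.2134]
 [ 0.      0.      0.      1.    ]] [[447.6896   0.     314.9323]
 [  0.     447.6896 202.0234]
 [  0.       0.       1.    ]]
probe0 [(0.63, [453.0, 192.0]), (0.63, [286.0, 268.0]), (0.58, [475.0, 199.0]), (0.58, [462.0, 303.0]), (0.52, [417.0, 126.0])]
fixture [(0.65, [268.0, 143.0])]
rack [(0.67, [445.0, 212.0])]
keeper [(0.84, [363.0, 213.0]), (0.36, [268.0, 140.0])]
clamp [(0.9, [234.0, 189.0])]
clamp_grip [(0.69, [235.0, 191.0])]
bottle [(0.76, [421.0, 125.0])]
dishes [(0.76, [362.0, 126.0])]
jar [(0.97, [165.0, 157.0])]
```

View pics/top0.png

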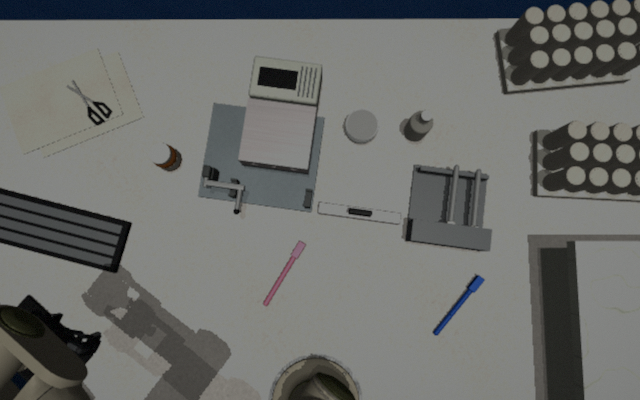

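View pics/side0.png

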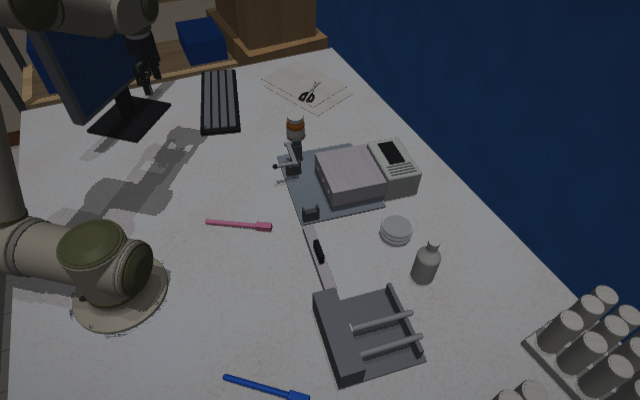

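The top view shows the fixture (block front edge about (241,163)–(308,171), clamp at (234,189)). The keeper is at (360,212). The rack box is at (448,235), holding two probes at about (453,195) and (476,197), with the left pocket empty. Next I'll enlarge both views for precise corners.

```bash
python3 - <<'E'
import cv2
a=cv2.imread('pics/top0.png')[50:260,195:500]; cv2.imwrite('pics/topz.png',cv2.convertScaleAbs(cv2.resize(a,None,fx=2.6,fy=2.6,interpolation=cv2.INTER_CUBIC),alpha=1.5))
a=cv2.imread('pics/side0.png')[110:390,265:435]
b=cv2.imread('pics/side0.png')
l=b[130:250,265:425]; r=b[225:390,295:435]
cv2.imwrite('pics/sidez.png',cv2.convertScaleAbs(cv2.resize(l,None,fx=5,fy=5,interpolation=cv2.INTER_CUBIC),alpha=1.5))
E
```

```text
(no output)
```

View pics/topz.png

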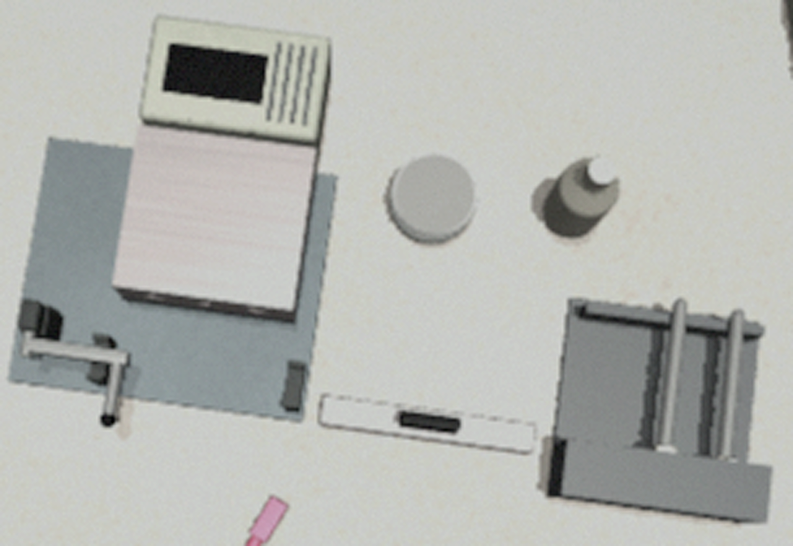

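View pics/sidez.png

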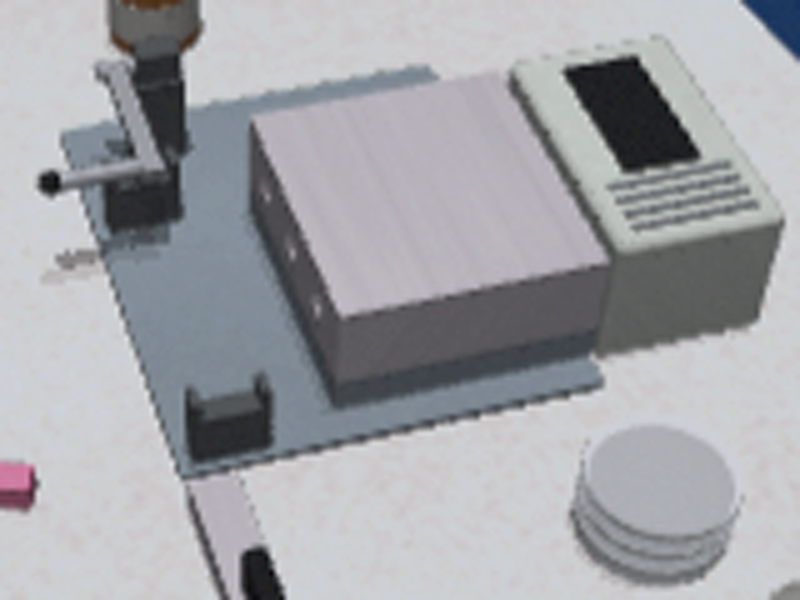

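```bash
cat > fit.py <<'E'
from h import *
from scipy.optimize import least_squares
T=lambda u,v:('top',195+u/2.6,50+v/2.6)
S=lambda u,v:('side',265+u/5,130+v/5)
fx=[((-100,200,8),T(10,381)),((-100,-112,8),T(302,420)),((165,200,8),T(48,138)),((165,-112,8),T(336,175)),((-100,-112,8),S(182,477)),((-100,200,8),S(62,135)),((165,-112,8),S(602,380)),
((0,90,88),T(116,290)),((0,-90,88),T(297,308)),((0,-90,88),S(343,317)),((0,90,88),S(250,120)),((165,-90,88),S(608,264))]
rk=[((0,100,77),T(565,438)),((0,-100,77),T(772,465)),((-55,-100,77),T(765,521)),((-55,100,77),T(560,497)),
((0,0,77),('side',338,289)) ][:4]
kp=[((15,110,24),T(322,393)),((15,-110,24),T(536,424)),((-15,-110,24),T(532,454)),((-15,110,24),T(320,423))]
P={'top':shot('top'),'side':shot('side')}
def fit(c,g):
    def f(p):
        r=[]
        for o,(cam,u,v) in c:
            a=p[2];o=np.array(o)/1000
            w=[p[0]+np.cos(a)*o[0]-np.sin(a)*o[1],p[1]+np.sin(a)*o[0]+np.cos(a)*o[1],o[2]]
            r.append(proj(P[cam],w)[0]-[u,v])
        return np.array(r)
    s=least_squares(lambda p:f(p).ravel(),g,loss='soft_l1'); return s.x,f(s.x)
if __name__=='__main__':
    np.set_printoptions(precision=4,suppress=True)
    for n,c,g in(('fixture',fx,[.5,.1,-.15]),('rack',rk,[.35,-.3,-.1]),('keeper',kp,[.4,-.1,-.1])):
        x,r=fit(c,g); print(n,x,np.degrees(x[2])); print(r.T)
E
python3 fit.py
```

```text
fixture [ 0.6089  0.106  -0.1281] -7.342395899116404
[[ 0.2364  1.6431  0.6251  1.0892 -0.2345 -1.4598  0.5276 -0.4359 -0.3579
  -0.7218 -0.791   0.0964]
 [ 0.1716 -0.0591 -0.1358 -0.522  -0.14   -0.6849 -0.145  -1.5434  0.4203
   0.1889 -0.6899 -0.8055]]
rack [ 0.4584 -0.3456 -0.1227] -7.029278691422555
[[ 0.1712 -0.4702  0.406  -0.1211]
 [ 0.5172 -0.0686  0.1227 -0.5897]]
keeper [ 0.4905 -0.1165 -0.1432] -8.204163293091575
[[ 0.4033 -0.0455  0.0818 -0.4486]
 [ 0.2605  0.1662 -0.216  -0.2076]]
```

```bash
cat > go.py <<'E'
# usage: go.py frame x y z(mm, grasp point height) [dyawdeg] -> turn, shift in tool axes (cm) after the turn
import sys; from h import *
np.set_printoptions(precision=3,suppress=True)
F={'f':[.6089,.1060,-.1281],'r':[.4584,-.3456,-.1227],'k':[.4905,-.1165,-.1432]}
import json,os
if os.path.exists('frames.json'): F.update(json.load(open('frames.json')))
def w(fr,x,y):
    a=F[fr]; c,s=np.cos(a[2]),np.sin(a[2]); return np.array([a[0]+(c*x-s*y)/1000,a[1]+(s*x+c*y)/1000])
def inv(fr,p):
    a=F[fr]; c,s=np.cos(a[2]),np.sin(a[2]); d=np.array(p[:2])-a[:2]; return np.array([c*d[0]+s*d[1],-s*d[0]+c*d[1]])*1000
def go(fr,x,y,z,dyaw=0):
    s=env.observe(); R=np.array(s['tool_rot']); a=np.arctan2(R[1,0],R[0,0])
    t=F[fr][2]+np.pi+np.radians(dyaw); turn=-((t-a+np.pi)%(2*np.pi)-np.pi)
    d=np.append(w(fr,x,y),z/1000-.019)-s['position']
    ct,st=np.cos(t),np.sin(t)
    print('t',round(s['time_s'],2),'turn',round(turn,3),'shift cm',100*np.array([ct*d[0]+st*d[1],st*d[0]-ct*d[1],-d[2]]),'grip',round(s['grip_width'],4),round(float(s['gripper_force']),1),
     'here',fr,inv(fr,s['position']),'gz',round(1000*s['position'][2]+19,1),'F',np.round(s['ft_force'],1),'M',np.round(s['wrist_torque'],2))
if __name__=='__main__':
    a=sys.argv; go(a[1],*map(float,a[2:]))
E
python3 go.py f -110 75 80
python3 - <<'E'
from h import *; from go import w
p=shot('top'); s=shot('side')
for q in [(-110,75,80),(-130,75,80),(-68,75,80),(-68,165,80),(0,-52,60),(0,0,60),(0,52,60)]:
    W=np.append(w('f',*q[:2]),q[2]/1000); a=proj(p,W)[0]; b=proj(s,W)[0]; print(q,(a-[195,50])*2.6,(b-[265,130])*5)
for q in [(100,0,55),(100,-60,55),(145,0,55),(145,-60,55),(0,0,55),(138,0,48)]:
    W=np.append(w('r',*q[:2]),q[2]/1000); a=proj(p,W)[0]; print(q,(a-[195,50])*2.6,proj(s,W)[0])
E
```

```text
t 1.1 turn -0.301 shift cm [-31.749 -26.74   17.034] grip 0.0857 0.0 here f [-427.49   342.398] gz 250.3 F [ 0.2  0.2 -0.4] M [-0.05 -0.02  0.04]
(-110, 75, 80) [114.829 399.002] [ 79.531 175.435]
(-130, 75, 80) [111.806 419.144] [ 47.285 181.695]
(-68, 75, 80) [121.142 356.945] [146.528 162.429]
(-68, 165, 80) [ 31.09  345.329] [109.745  71.607]
(0, -52, 60) [259.296 309.392] [316.412 306.05 ]
(0, 0, 60) [208.132 302.865] [289.252 246.443]
(0, 52, 60) [157.082 296.352] [263.521 189.972]
(100, 0, 55) [670.655 354.369] [388.531 316.721]
(100, -60, 55) [730.617 361.686] [399.813 340.857]
(145, 0, 55) [674.776 310.39 ] [406.322 311.41 ]
(145, -60, 55) [734.5   317.623] [418.232 335.062]
(0, 0, 55) [661.374 453.399] [347.633 328.93 ]
(138, 0, 48) [672.071 318.418] [403.065 313.672]
```

```bash
python3 -m crank '[8.5,0,0,0,-0.1, 8.5,0,0,0,-0.1, 8.5,0,0,0,-0.1, 8.5,-2.5,-2.1,0,0, 8.5,-2.5,-2.1,0,0, 8.5,-2.5,-2.1,0,0, 8.5,-2.5,-2.1,0,0, 8.5,-2.5,-2.1,0,0]' 30 
python3 -m crank '[8.5,-2.5,-2.1,0,0, 8.5,-2.5,-2.1,0,0, 8.5,-2.5,-2.1,0,0, 8.5,-2.5,-2.1,0,0, 8.5,-2.5,-2.1,0,0, 8.5,-2.5,-2.1,0,0, 8.5,-2,-1.8,2,0, 8.5,0,0,3,0]'
python3 go.py f -110 75 80
```

```text
time_s: 1.87
position: [0.3399, 0.3788, 0.2314]
tool_rot: [[-0.992, 0.128, 0.0], [0.128, 0.992, 0.0], [-0.0, 0.0, -1.0]]
ft_force: [-0.1, -0.0, 0.1]
grip_width: 0.085
gripper_force: 0.0
time_s: 2.53
position: [0.4935, 0.2123, 0.1827]
tool_rot: [[-0.991, 0.132, 0.007], [0.132, 0.991, 0.0], [-0.007, 0.001, -1.0]]
ft_force: [-0.7, -0.4, 0.1]
grip_width: 0.0852
gripper_force: 0.0
t 2.53 turn -0.005 shift cm [-1.805 -1.567 12.17 ] grip 0.0852 0.0 here f [-128.05    90.674] gz 201.7 F [-0.7 -0.4  0.1] M [0.07 0.02 0.02]
```

```bash
python3 -m crank '[8.5,0,0,2,0, 8.5,0,0,2,0, 8.5,0,0,2,0, 8.5,0,0,0,0, 8.5,0,0,0,0, 8.5,0,0,0,0, 8.5,0,0,0,0, 8.5,0,0,0,0]' 
python3 go.py f -110 75 80
python3 - <<'E'
from h import *
a=shot('top')['color'][80:240,180:340,::-1]; b=shot('side')['color'][100:260,230:390,::-1]
cv2.imwrite('pics/c1.png',cv2.convertScaleAbs(cv2.resize(np.hstack([a,b]),None,fx=2.5,fy=2.5,interpolation=cv2.INTER_CUBIC),alpha=1.5))
E
```

```text
time_s: 3.2
position: [0.4897, 0.2155, 0.1225]
tool_rot: [[-0.992, 0.128, 0.002], [0.128, 0.992, 0.0], [-0.002, 0.001, -1.0]]
ft_force: [0.4, -0.1, 0.7]
grip_width: 0.0848
gripper_force: 0.0
t 3.2 turn -0.001 shift cm [-2.222 -1.84   6.149] grip 0.0848 0.0 here f [-132.218   93.402] gz 141.5 F [ 0.4 -0.1  0.7] M [-0.02 -0.03  0.02]
```

View pics/c1.png

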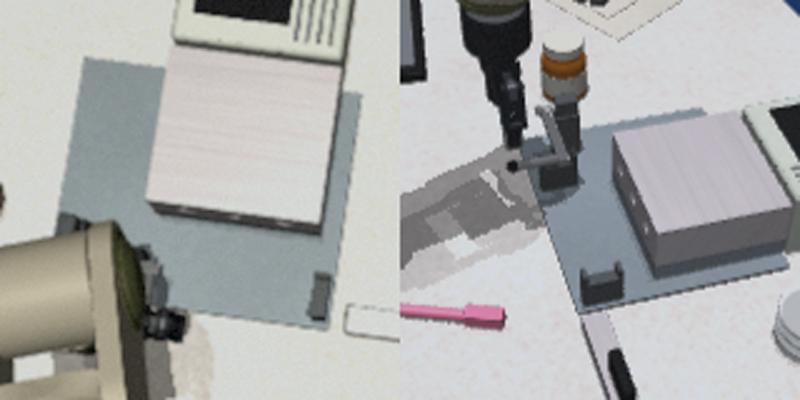

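The gripper is just short of and to the left of the handle ball (side crop (513,165)), which agrees with the model. I'll move in and descend.

```bash
python3 -m crank '[8.5,-1.1,-0.8,0,0, 8.5,-1.1,-0.8,0,0, 8.5,0,0,2,0, 8.5,0,0,2,0, 8.5,0,0,2.0,0, 8.5,0,0,0,0, 8.5,0,0,0,0, 3,0,0,0,0]' 25 
python3 -m crank '[0,0,0,0,0, 0,0,0,0,0, 0,0,0,0,0, 0,0,0,0,0, 0,0,0,0,0, 0,0,0,0,0, 0,0,0,0,0, 0,0,0,0,0]' 25
python3 go.py f -110 75 80
```

```text
time_s: 3.97
position: [0.5101, 0.1963, 0.0623]
tool_rot: [[-0.992, 0.129, 0.002], [0.129, 0.992, 0.0], [-0.002, 0.0, -1.0]]
ft_force: [-1.1, -0.1, 0.3]
grip_width: 0.0752
gripper_force: 0.0
time_s: 4.63
position: [0.5096, 0.1995, 0.0619]
tool_rot: [[-0.992, 0.129, 0.003], [0.129, 0.992, 0.005], [-0.002, 0.006, -1.0]]
ft_force: [0.6, 17.1, 0.5]
grip_width: 0.0112
gripper_force: 27.5
t 4.63 turn -0.001 shift cm [-0.045 -0.506  0.094] grip 0.0112 27.5 here f [-110.451   80.063] gz 80.9 F [ 0.6 17.1  0.5] M [ 2.65 -0.19 -0.08]
```

```bash
python3 -m crank '[0,0,0.3,0,0, 0,0,0.17,-1.25,0, 0,0,0.17,-1.25,0, 0,0,0.5,-1.15,0, 0,0,0.52,-1.15,0, 0,0,0.8,-0.96,0, 0,0,0.82,-0.96,0, 0,0,1.04,-0.7,0]' 
python3 go.py f -110 75 80
python3 -m crank '[0,0,1.05,-0.7,0, 0,0,1.19,-0.39,0, 0,0,1.2,-0.38,0, 0,0,1.25,-0.04,0, 0,0,1.26,-0.04,0, 0,0,1.22,0.31,0, 0,0,1.22,0.31,0, 0,0,1.08,0.63,0]' 
python3 -m crank '[0,0,1.09,0.64,0, 0,0,0.86,0.91,0, 0,0,0.87,0.91,0, 0,0,0.58,1.11,0, 0,0,0.58,1.11,0, 0,0,0,0,0, 0,0,0,0,0, 0,0,0,0,0]' 
python3 go.py f -110 254 93
```

```text
time_s: 5.3
position: [0.5147, 0.2331, 0.1391]
tool_rot: [[-0.992, 0.13, 0.0], [0.13, 0.991, -0.014], [-0.002, -0.014, -1.0]]
ft_force: [-10.3, -32.7, 35.6]
grip_width: 0.0106
gripper_force: 29.4
t 5.3 turn -0.002 shift cm [ 0.031 -3.904  7.81 ] grip 0.0106 29.4 here f [-109.694  114.038] gz 158.1 F [-10.3 -32.7  35.6] M [-5.49  1.83 -0.04]
time_s: 5.97
position: [0.5285, 0.3341, 0.1403]
tool_rot: [[-0.992, 0.129, 0.006], [0.129, 0.992, 0.001], [-0.006, 0.002, -1.0]]
ft_force: [5.2, 0.2, 4.3]
grip_width: 0.0109
gripper_force: 29.7
time_s: 6.63
position: [0.5331, 0.3732, 0.0914]
tool_rot: [[-0.992, 0.129, 0.003], [0.129, 0.992, 0.001], [-0.002, 0.001, -1.0]]
ft_force: [5.3, 1.3, -2.3]
grip_width: 0.0108
gripper_force: 29.7
t 6.63 turn -0.001 shift cm [ 0.071 -0.128  1.741] grip 0.0108 29.7 here f [-109.293  255.282] gz 110.4 F [ 5.3  1.3 -2.3] M [ 0.24 -0.98 -0.17]
```

```bash
python3 -m crank '[0,0,0.15,0.6,0, 0,0,0.1,0.6,0, 0,0,0,0,0, 5,0,0,0,0, 5,0,0,0,0, 5,0,0,0,0, 5,0,0,0,0, 5,0,0,0,0]' 
python3 -m crank '[5,0,0,-2,0, 5,0,0,-3,0, 5,0,0,-3,0, 5,0,0,-3,0, 5,0,0,-2,0, 4,0,0,0,0, 4,0,0,0,0, 4,0,0,0,0]'
echo '{"f":[0.6095,0.1107,-0.1281]}' > frames.json
python3 go.py r 45 0 55
python3 - <<'E'
from h import *
p=shot('top');b=shot('side')
for n,q in ((p,'probe0'),(b,'probe0'),(b,'clamp'),(p,'clamp'),(p,'keeper')): print(q,[(round(d['score'],2),np.round(np.array(d['at'])*[640,400],0).tolist()) for d in spotter.look_for(n,q)[:6]])
a=p['color'][150:260,395:505,::-1]; b=b['color'][60:390,200:440,::-1]
f=lambda i,h:cv2.resize(i,(int(i.shape[1]*h/i.shape[0]),h),interpolation=cv2.INTER_CUBIC)
cv2.imwrite('pics/c2.png',cv2.convertScaleAbs(np.hstack([f(a,440),f(b,440)]),alpha=1.5))
E
```

```text
time_s: 7.3
position: [0.5319, 0.3753, 0.0796]
tool_rot: [[-0.992, 0.128, -0.001], [0.128, 0.992, -0.0], [0.001, -0.0, -1.0]]
ft_force: [0.2, 0.5, 0.4]
grip_width: 0.0498
gripper_force: 0.0
time_s: 7.97
position: [0.5317, 0.3752, 0.2085]
tool_rot: [[-0.992, 0.128, -0.002], [0.128, 0.992, -0.001], [0.002, -0.001, -1.0]]
ft_force: [-0.3, 0.4, -0.5]
grip_width: 0.0401
gripper_force: 0.0
t 7.97 turn -0.006 shift cm [ -6.047 -72.431  17.253] grip 0.0401 0.0 here r [-15.473 724.31 ] gz 227.5 F [-0.3  0.4 -0.5] M [-0.01 -0.02  0.05]
probe0 [(0.9, [455.0, 193.0]), (0.79, [476.0, 205.0]), (0.73, [289.0, 266.0]), (0.25, [419.0, 126.0])]
probe0 [(0.9, [383.0, 320.0]), (0.7, [247.0, 222.0]), (0.62, [273.0, 389.0]), (0.58, [392.0, 342.0]), (0.25, [318.0, 258.0])]
clamp [(0.69, [426.0, 263.0]), (0.64, [283.0, 127.0]), (0.56, [316.0, 255.0])]
clamp [(0.62, [174.0, 181.0]), (0.43, [269.0, 145.0])]
keeper [(0.68, [357.0, 213.0]), (0.38, [166.0, 157.0])]
```

View pics/c2.png

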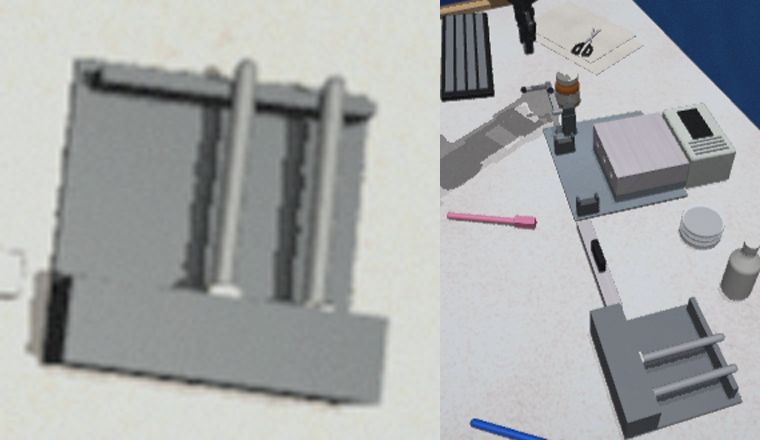

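```bash
python3 - <<'E'
from h import *; from go import inv
p=shot('top')
for u in [(451,221.2),(456.5,165),(474.5,226.2),(478.2,169.5)]:
    W=onz(p,u,.055); print(W,inv('r',W))
E
```

```text
[ 0.467 -0.35   0.055] [ 8.714 -3.389]
[ 0.614 -0.369  0.055] [157.214  -4.039]
[ 0.454 -0.41   0.055] [  3.348 -64.487]
[ 0.602 -0.425  0.055] [152.252 -61.203]
```

```bash
python3 -m crank '[4,-0.35,-3.6,0,0, 4,-0.35,-3.6,0,0, 4,-0.35,-3.6,0,0, 4,-0.35,-3.6,0,0, 4,-0.35,-3.6,0,0, 4,-0.35,-3.6,0,0, 4,-0.35,-3.6,0,0, 4,-0.35,-3.6,0,0]' 60 >/dev/null
python3 -m crank '[4,-0.35,-3.6,0,0, 4,-0.35,-3.6,0,0, 4,-0.35,-3.6,0,0, 4,-0.35,-3.6,0,0, 4,-0.35,-3.6,0,0, 4,-0.35,-3.6,0,0, 4,-0.35,-3.6,0,0, 4,-0.35,-3.6,0,0]' >/dev/null
python3 -m crank '[4,-0.35,-3.6,0,0, 4,-0.35,-3.6,0,0, 4,-0.35,-3.6,2,0, 4,0,-1,2,0, 4,0,0,2,0, 4,0,0,0,0, 4,0,0,0,0, 4,0,0,0,0]' >/dev/null
python3 go.py r 52 -4 55
```

```text
t 10.37 turn -0.005 shift cm [-0.424 -3.438 11.51 ] grip 0.04 0.0 here r [47.756 30.376] gz 170.1 F [-1.3 -0.3  1. ] M [ 0.    0.03 -0.02]
```

```bash
python3 -m crank '[4,-0.2,-1.7,0,0, 4,-0.2,-1.7,0,0, 4,0,0,2,0, 4,0,0,2,0, 4,0,0,2,0, 4,0,0,0,0, 4,0,0,0,0, 4,0,0,0,0]' >/dev/null
python3 go.py r 52 -4 55
python3 - <<'E'
from h import *
a=shot('top')['color'][140:260,395:515,::-1]; b=shot('side')['color'][250:390,300:440,::-1]
f=lambda i,h:cv2.resize(i,(int(i.shape[1]*h/i.shape[0]),h),interpolation=cv2.INTER_CUBIC)
cv2.imwrite('pics/c3.png',cv2.convertScaleAbs(np.hstack([f(a,400),f(b,400)]),alpha=1.5))
E
```

```text
t 11.03 turn -0.005 shift cm [-0.008  0.006  5.593] grip 0.0398 0.0 here r [51.924 -4.058] gz 110.9 F [ 0.2 -0.   0.2] M [ 0.03 -0.03 -0.  ]
```

View pics/c3.png

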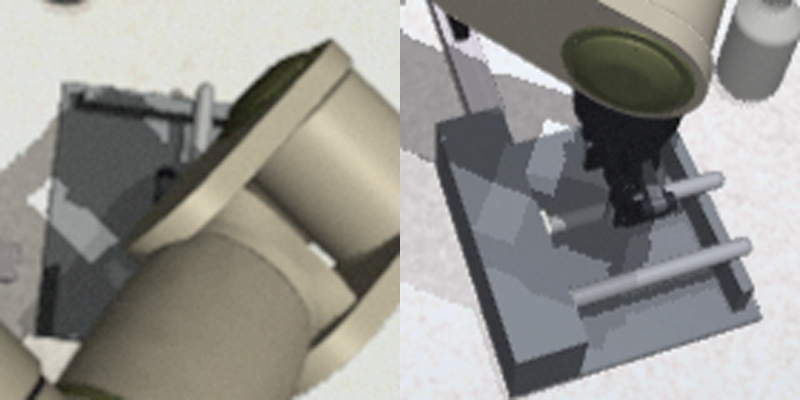

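The fingers straddle probe A's stem, and its white shoulder shows at (548,220). Descending to grip.

```bash
python3 -m crank '[4,0,0,2,0, 4,0,0,2,0, 4,0,0,1.6,0, 4,0,0,0,0, 4,0,0,0,0, 0,0,0,0,0, 0,0,0,0,0, 0,0,0,0,0]' 60 >/dev/null
python3 -m crank '[0,0,0,0,0, 0,0,0,0,0, 0,0,0,0,0, 0,0,0,0,0, 0,0,0,0,0, 0,0,0,0,0, 0,0,0,0,0, 0,0,0,0,0]' >/dev/null
python3 go.py r 110 -4 60
```

```text
t 12.47 turn -0.006 shift cm [-5.83   0.04  -0.555] grip 0.0121 58.3 here r [51.696 -4.401] gz 54.5 F [-0.1 -0.3  6.7] M [0.12 0.08 0.15]
```

```bash
python3 -m crank '[0,0,0,-0.2,0, 0,-0.8,0,-0.1,0, 0,-1,0,0,0, 0,-1,0,0,0, 0,-1,0,0,0, 0,-1,0,0,0, 0,-1,0,0,0, 0,0,0,0,0]'
python3 -m crank '[0,0,0,-0.5,0, 0,0,0,-1,0, 0,0,0,-2,0, 0,0,0,-3,0, 0,0,0,-3,0, 0,0,0,-1,0, 0,0,0,0,0, 0,0,0,0,0]'
python3 go.py f -180 -52 60
python3 - <<'E'
from h import *
a=shot('top')['color'][120:260,365:505,::-1]; b=shot('side')['color'][200:380,300:480,::-1]
f=lambda i,h:cv2.resize(i,(int(i.shape[1]*h/i.shape[0]),h),interpolation=cv2.INTER_CUBIC)
cv2.imwrite('pics/c4.png',cv2.convertScaleAbs(np.hstack([f(a,400),f(b,400)]),alpha=1.5))
E
```

```text
time_s: 13.13
position: [0.5677, -0.363, 0.0365]
tool_rot: [[-0.992, 0.128, 0.001], [0.128, 0.992, -0.0], [-0.001, -0.0, -1.0]]
ft_force: [-0.6, 0.8, -2.3]
grip_width: 0.0124
gripper_force: 58.4
time_s: 13.8
position: [0.5656, -0.3629, 0.1415]
tool_rot: [[-0.992, 0.129, -0.0], [0.129, 0.992, 0.0], [0.0, 0.0, -1.0]]
ft_force: [0.4, 0.1, -2.6]
grip_width: 0.0123
gripper_force: 58.4
t 13.8 turn -0.001 shift cm [19.694 42.335 10.045] grip 0.0123 58.4 here f [  16.941 -475.351] gz 160.5 F [ 0.4  0.1 -2.6] M [0.02 0.07 0.01]
```

View pics/c4.png

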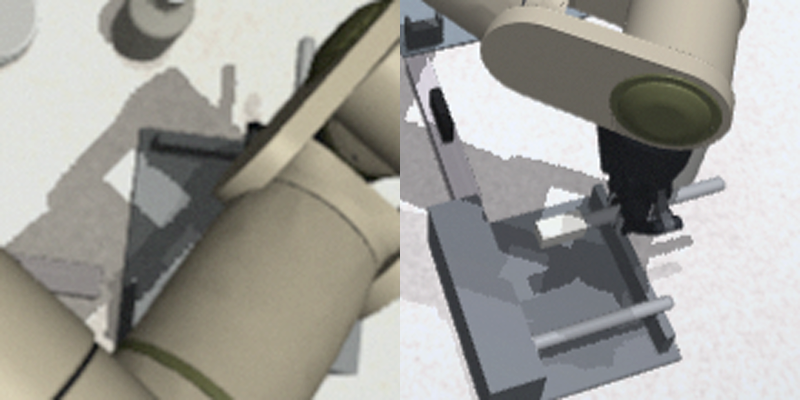

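```bash
python3 -m crank '[0,3.5,0,0,0, 0,3.5,0,0,0, 0,3.5,0,0,0, 0,3.5,0,0,0, 0,3.0,1,0,0, 0,2,2.5,0,0, 0,0,3.5,0,0, 0,0,3.5,0,0]' >/dev/null
python3 -m crank '[0,0,3.5,0,0, 0,0,3.5,0,0, 0,0,3.5,0,0, 0,0,3.5,0,0, 0,0,3.5,0,0, 0,0,3.5,0,0, 0,0,3.5,0,0, 0,0,3.5,0,0]' >/dev/null
python3 -m crank '[0,0,2.5,0,0, 0,0,1.3,0,0, 0,0,0,2,0, 0,0,0,2,0, 0,0,0,2,0, 0,0,0,2,0, 0,0,0,0,0, 0,0,0,0,0]' >/dev/null
python3 go.py f -145 -52 60
```

```text
t 15.9 turn -0.001 shift cm [-2.814  0.04   1.982] grip 0.0123 58.6 here f [-173.137  -52.404] gz 79.8 F [-0.9  0.5 -2.2] M [ 0.02  0.05 -0.03]
```

```bash
python3 -m crank '[0,0,0,1,0, 0,0,0,1,0, 0,-1.5,0,0,0, 0,-1.5,0,0,0, 0,-1.5,0,0,0, 0,-0.5,0,0,0, 0,0,0,0,0, 0,0,0,0,0]' >/dev/null
python3 go.py f -62 -52 60
python3 - <<'E'
from h import *; from go import w
P=shot('side'); Q=shot('top')
for c in [(0,-52,60),(0,0,60),(0,52,60)]:
    W=np.append(w('f',*c[:2]),.06); print(proj(P,W)[0],proj(Q,W)[0])
s=env.observe()
for t in (100,105): 
    d=t/1000; a=-.1281; W=np.array(s['position'])+[d*np.cos(a),d*np.sin(a),.019]; print(t,proj(P,W)[0],(proj(P,W)[0]-[300,150])*6.6,proj(Q,W)[0])
b=P['color'][150:240,300:420,::-1];cv2.imwrite('pics/c5.png',cv2.convertScaleAbs(cv2.resize(b,None,fx=6.6,fy=6.6,interpolation=cv2.INTER_CUBIC),alpha=1.5))
a=Q['color'][130:220,220:340,::-1];cv2.imwrite('pics/c6.png',cv2.convertScaleAbs(cv2.resize(a,None,fx=4,fy=4,interpolation=cv2.INTER_CUBIC),alpha=1.5))
E
```

```text
t 16.57 turn -0.001 shift cm [-6.08   0.037  0.105] grip 0.012 58.6 here f [-122.8   -52.37] gz 61.0 F [ 0.1 -0.1 -1.2] M [-0.03  0.03 -0.  ]
[327.773 190.097] [292.934 168.77 ]
[322.368 178.235] [273.26 166.26]
[317.247 166.995] [253.629 163.756]
100 [320.283 191.56 ] [133.866 274.298] [291.833 177.415]
105 [321.914 191.213] [144.634 272.005] [292.093 175.536]
```

View pics/c5.png

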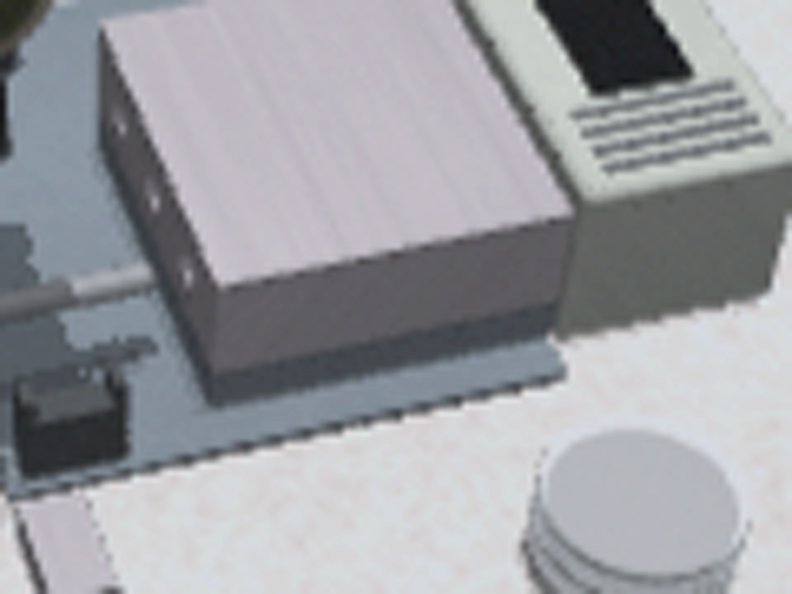

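```bash
python3 - <<'E'
import cv2,numpy as np
a=cv2.imread('pics/top0.png')[150:185,235:315]; a=cv2.resize(a,None,fx=10,fy=8,interpolation=cv2.INTER_CUBIC)
b=cv2.imread('pics/c6.png'); b=cv2.resize(b,(400,300)); c=cv2.imread('pics/side0.png')[150:205,310:345]; c=cv2.resize(c,(190,300),interpolation=cv2.INTER_CUBIC)
o=np.zeros((590,800,3),np.uint8); o[:280]=cv2.convertScaleAbs(a,alpha=1.8); o[285:585,:400]=b; o[285:585,405:595]=cv2.convertScaleAbs(c,alpha=1.8)
cv2.imwrite('pics/c7.png',o)
E
```

```text
(no output)
```

View pics/c7.png

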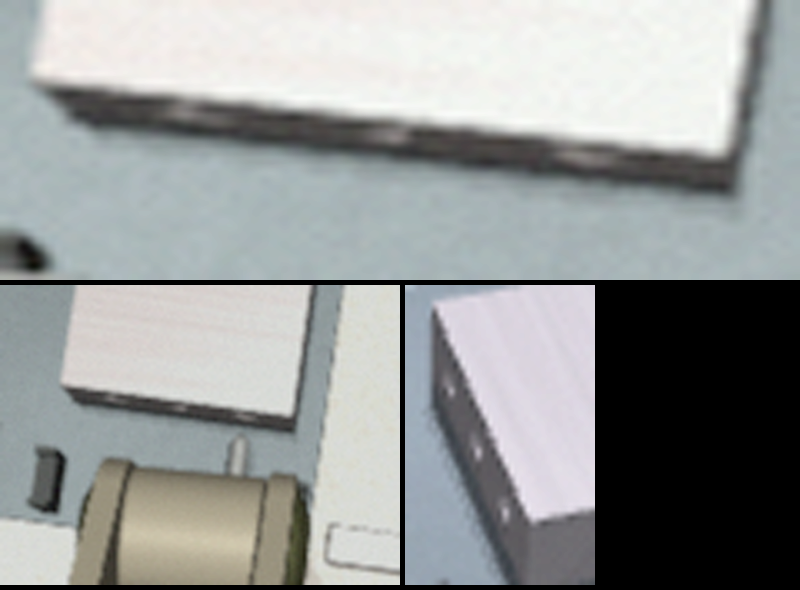

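Top view: bores shine at about px (254,164.1), (274.7,166.6) and (293.5,169.6), and the stem tip is at (292,175.6), so the tip is roughly 1–2 mm too far toward +y. I'll refine the fixture pose with an edge fit on the first top image.

```bash
cat > icp.py <<'E'
from h import *; from scipy.optimize import least_squares; from scipy.ndimage import map_coordinates
np.set_printoptions(precision=4,suppress=True)
seg=[((-100,200,8),(-100,-112,8)),((-100,200,8),(165,200,8)),((-100,-112,8),(165,-112,8)),((165,200,8),(165,100,8)),((0,90,88),(0,-90,88)),((5,-90,88),(160,-90,88)),((5,90,88),(160,90,88))]
C={n:shot(n) for n in('top','side')}
def run(cams,x0,files):
    def pts(p,a,b,n=25):
        t=np.linspace(.06,.94,n)[:,None]; o=(np.array(a)*(1-t)+np.array(b)*t)/1000; c,s=np.cos(p[2]),np.sin(p[2])
        return np.c_[p[0]+c*o[:,0]-s*o[:,1],p[1]+s*o[:,0]+c*o[:,1],o[:,2]]
    x=np.array(x0)
    for it in range(12):
        R=4 if it<4 else 2.5; D=[]
        for n in cams:
            g=cv2.GaussianBlur(cv2.cvtColor(cv2.imread(files[n]),cv2.COLOR_BGR2GRAY).astype(float),(0,0),.8)
            for a,b in seg:
                u=proj(C[n],pts(x,a,b)); d=u[-1]-u[0]; nr=np.array([-d[1],d[0]])/np.hypot(*d); k=np.arange(-R,R+.01,.1)
                q=u[:,None]+k[None,:,None]*nr; v=map_coordinates(g,[q[...,1],q[...,0]],order=1); G=abs(np.gradient(v,axis=1)); j=G.argmax(1)
                ok=(G.max(1)>.6)&(j>2)&(j<len(k)-3)
                D.append((n,a,b,nr,u+k[j][:,None]*nr,ok))
        f=lambda p:np.concatenate([((proj(C[n],pts(p,a,b))-t)@nr)[ok] for n,a,b,nr,t,ok in D])
        s=least_squares(f,x,loss='soft_l1',f_scale=.3); x=s.x
    print(cams,x,np.degrees(x[2]),'per-seg med',[round(float(np.median(((proj(C[n],pts(x,a,b))-t)@nr)[ok])),2) if ok.any() else None for n,a,b,nr,t,ok in D]); return x
fl={'top':'pics/top0.png','side':'pics/side0.png'}
run(['top'],[.6095,.1107,-.1281],fl); run(['side'],[.6089,.106,-.1281],fl); run(['top','side'],[.6089,.106,-.1281],fl)
E
python3 icp.py
```

```text
['top'] [ 0.6082  0.1105 -0.1373] -7.866443948069251 per-seg med [-0.5, -0.1, -0.1, 0.15, 0.2, -0.0, 0.2]
['side'] [ 0.6088  0.1068 -0.1311] -7.512959314140354 per-seg med [-0.3, 0.2, -1.31, 0.7, 0.2, 0.3, 0.2]
['top', 'side'] [ 0.6086  0.1097 -0.1351] -7.743026802330121 per-seg med [-0.7, 0.1, 0.2, 0.1, 0.1, 0.3, 0.5, -0.2, -0.3, -2.0, 0.55, 0.5, -0.3, -0.25]
```

```bash
echo '{"f":[0.6082,0.1102,-0.137]}' > frames.json; python3 go.py f -115 -52 60
```

```text
t 16.77 turn 0.008 shift cm [-0.623  0.073  0.089] grip 0.0125 58.6 here f [-121.225  -52.732] gz 60.9 F [-0.  -0.3 -1.3] M [-0.    0.02 -0.03]
```

```bash
python3 -m crank '[0,0,0.07,0.1,0.008, 0,-0.3,0,0,0, 0,-0.4,0,0,0, 0,-0.4,0,0,0, 0,-0.4,0,0,0, 0,-0.4,0,0,0, 0,-0.4,0,0,0, 0,0,0,0,0]' |grep force; python3 go.py f -62 -52 60
```

```text
ft_force: [-0.2, -0.1, -2.1]
gripper_force: 58.6
t 17.43 turn -0.0 shift cm [-3.462  0.015 -0.03 ] grip 0.0117 58.6 here f [-96.624 -52.147] gz 59.7 F [-0.2 -0.1 -2.1] M [-0.02  0.01  0.02]
```

```bash
python3 -m crank '[0,-0.6,0,0,0, 0,-0.8,0,0,0, 0,-0.8,0,0,0, 0,-0.8,0,0,0, 0,-0.8,0,0,0, 0,-0.8,0,0,0, 0,0,0,0,0, 0,0,0,0,0]' |grep force; python3 go.py f -18 -52 60
```

```text
ft_force: [0.4, 0.6, -1.3]
gripper_force: 58.6
t 18.1 turn 0.0 shift cm [-3.334  0.01  -0.049] grip 0.0125 58.6 here f [-51.338 -52.098] gz 59.5 F [ 0.4  0.6 -1.3] M [-0.07  0.08  0.01]
```

```bash
python3 -m crank '[0,-0.7,0,0,0, 0,-0.7,0,0,0, 0,-0.7,0,0,0, 0,-0.6,0,0,0, 0,-0.5,0,0,0, 0,0,0,0,0, 0,0,0,0,0, 0,0,0,0,0]' |grep force; python3 go.py f -18 -52 60
python3 - <<'E'
from h import *
b=shot('side')['color'][140:240,250:370,::-1];cv2.imwrite('pics/c8.png',cv2.convertScaleAbs(cv2.resize(b,None,fx=5,fy=5,interpolation=cv2.INTER_CUBIC),alpha=1.5))
E
```

```text
ft_force: [-0.5, -0.1, -1.3]
gripper_force: 58.6
t 18.77 turn 0.0 shift cm [-0.188  0.003 -0.04 ] grip 0.0121 58.6 here f [-19.879 -52.033] gz 59.6 F [-0.5 -0.1 -1.3] M [0.01 0.07 0.  ]
```

View pics/c8.png

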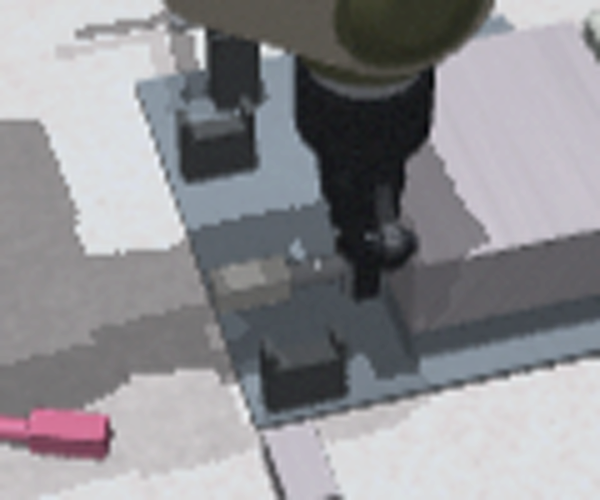

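The probe is well into bore 0. The head is at crop (255,280), and the gripper is close to the block face with no side force. I'll release and slide back over the head.

```bash
python3 -m crank '[3.4,0,0,0,0, 3.4,0,0,0,0, 3.4,0,0,0,0, 3.4,0,0,0,0, 3.4,1,0,0,0, 3.4,2,0,0,0, 3.4,2,0,0,0, 3.4,1.5,0,0.3,0]' 25 |grep force
python3 -m crank '[3.4,0,0,0,0, 3.4,0,0,0,0, 0,0,0,0,0, 0,0,0,0,0, 0,0,0,0,0, 0,0,0,0,0, 0,0,0,0,0, 0,0,0,0,0]'|grep force
python3 go.py f -22 -52 60
```

```text
ft_force: [0.7, 0.1, -0.7]
gripper_force: 0.0
ft_force: [0.9, -0.6, 0.8]
gripper_force: 29.0
t 20.15 turn 0.0 shift cm [-6.205  0.01  -0.314] grip 0.0197 29.0 here f [-84.047 -52.1  ] gz 56.9 F [ 0.9 -0.6  0.8] M [-0.05 -0.39  0.02]
```

```bash
python3 -m crank '[0,0,0,-0.15,0, 0,0,0,-0.15,0, 0,0,0,0,0, 0,-0.4,0,0,0, 0,-0.4,0,0,0, 0,-0.4,0,0,0, 0,-0.4,0,0,0, 0,0,0,0,0]' 25 |grep force
python3 go.py f -22 -52 60
```

```text
ft_force: [-0.0, -0.3, -2.5]
gripper_force: 28.5
t 20.82 turn 0.0 shift cm [-4.563  0.015 -0.041] grip 0.0197 28.5 here f [-67.633 -52.145] gz 59.6 F [-0.  -0.3 -2.5] M [0.02 0.21 0.02]
```

```bash
python3 -m crank '[0,-0.5,0,0,0, 0,-0.6,0,0,0, 0,-0.6,0,0,0, 0,-0.6,0,0,0, 0,-0.6,0,0,0, 0,-0.5,0,0,0, 0,-0.3,0,0,0, 0,0,0,0,0]' |grep force
python3 go.py f -22 -52 60
python3 -m crank '[0,-0.2,0,0,0, 0,-0.2,0,0,0, 0,-0.2,0,0,0, 0,-0.2,0,0,0, 0,0,0,0,0, 0,0,0,0,0, 0,0,0,0,0, 0,0,0,0,0]' |grep force
python3 go.py f -22 -52 60
```

```text
ft_force: [0.7, 0.2, -2.5]
gripper_force: 28.5
t 21.48 turn 0.0 shift cm [-0.878  0.011 -0.031] grip 0.0197 28.5 here f [-30.78  -52.114] gz 59.7 F [ 0.7  0.2 -2.5] M [0.04 0.23 0.  ]
ft_force: [0.4, 0.3, -2.5]
gripper_force: 28.5
t 22.15 turn 0.0 shift cm [-0.151  0.006 -0.023] grip 0.0195 28.5 here f [-23.51  -52.056] gz 59.8 F [ 0.4  0.3 -2.5] M [0.02 0.22 0.  ]
```

```bash
python3 -m crank '[0,-0.2,0,0,0, 0,-0.2,0,0,0, 0,0,0,0,0, 0,0,0,0,0, 0,0,0,0,0, 0,0,0,0,0, 0,0,0,0,0, 0,0,0,0,0]' |grep force
python3 go.py f -22 -52 60
python3 - <<'E'
from h import *
b=shot('side')['color'][140:240,260:380,::-1];a=shot('top')['color'][130:230,240:360,::-1];cv2.imwrite('pics/c9.png',cv2.convertScaleAbs(cv2.resize(np.vstack([b,a]),None,fx=3,fy=3,interpolation=cv2.INTER_CUBIC),alpha=1.5))
E
```

```text
ft_force: [0.7, 0.2, -2.7]
gripper_force: 28.5
t 22.82 turn 0.0 shift cm [ 0.252  0.007 -0.027] grip 0.0197 28.5 here f [-19.48  -52.069] gz 59.7 F [ 0.7  0.2 -2.7] M [ 0.04  0.25 -0.04]
```

View pics/c9.png

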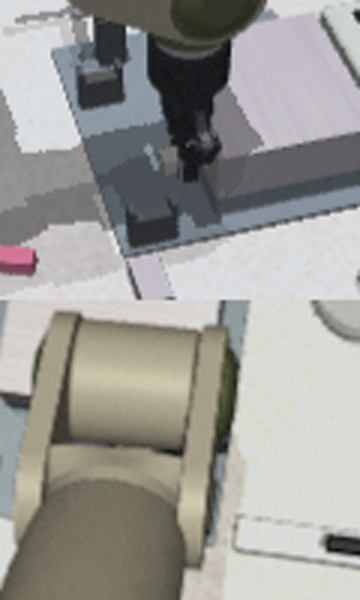

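```bash
python3 -m crank '[0,-0.1,0,0,0, 0,-0.1,0,0,0, 0,0,0,0,0, 0,0,0,0,0, 0,0,0,0,0, 0,0,0,0,0, 0,0,0,0,0, 0,0,0,0,0]' |grep force
python3 go.py f -22 -52 60
python3 -m crank '[0,-0.1,0,0,0, 0,-0.1,0,0,0, 0,0,0,0,0, 0,0,0,0,0, 0,0,0,0,0, 0,0,0,0,0, 0,0,0,0,0, 0,0,0,0,0]' |grep force
python3 go.py f -22 -52 60
```

```text
ft_force: [-8.9, 0.4, 3.5]
gripper_force: 29.2
t 23.58 turn 0.0 shift cm [ 0.259  0.003 -0.041] grip 0.0199 29.2 here f [-19.413 -52.029] gz 59.6 F [-8.9  0.4  3.5] M [0.05 1.36 0.02]
ft_force: [-17.1, 0.2, 7.4]
gripper_force: 29.8
t 24.25 turn 0.001 shift cm [ 0.26   0.001 -0.058] grip 0.0198 29.8 here f [-19.402 -52.008] gz 59.4 F [-17.1   0.2   7.4] M [ 0.11  2.64 -0.06]
```

```bash
python3 -m crank '[0,-0.15,0,0,0, 0,-0.1,0,0,0, 0,0,0,0,0, 0,0,0,0,0, 0,0,0,0,0, 0,0,0,0,0, 0,0,0,0,0, 0,0,0,0,0]' |grep force
python3 go.py f -22 -52 60
python3 -m crank '[3.4,0.4,0,0,0, 3.4,0,0,0,0, 3.4,0,0,0,0, 3.4,0,0,0,0, 3.4,0.5,0,-1,0, 3.4,0,0,-3,0, 3.4,0,0,-3,0, 3.4,0,0,-3,0]'|grep force
python3 -m crank '[3.4,3,-2,0,0, 3.4,3,-3,0,0, 3.4,3,-3,0,0, 3.4,2,-3,0,0, 3.4,0,-3,0,0, 3.4,0,-3,0,0, 3.4,0,0,0,0, 3.4,0,0,0,0]'|grep force
python3 go.py r 48 -64 55
python3 - <<'E'
from h import *; from go import w
P=shot('side');Q=shot('top')
for q in [(0,-52),(-45,-52),(0,52)]:
    W=np.append(w('f',*q),.06); print(q,proj(P,W)[0]-[280,150],(proj(Q,W)[0]-[240,130]))
print([(d['score'],np.array(d['at'])*[640,400]) for d in spotter.look_for(Q,'keeper')[:2]])
b=P['color'][150:230,280:380,::-1];a=Q['color'][130:230,240:360,::-1];c=Q['color'][150:250,395:515,::-1]
f=lambda i,h:cv2.resize(i,(int(i.shape[1]*h/i.shape[0]),h),interpolation=cv2.INTER_CUBIC)
cv2.imwrite('pics/c10.png',cv2.convertScaleAbs(np.hstack([f(b,320),f(a,320)]),alpha=1.5))
cv2.imwrite('pics/c10b.png',cv2.convertScaleAbs(f(c,500),alpha=1.5))
E
```

```text
ft_force: [-28.0, 1.1, 13.7]
gripper_force: 30.7
t 24.92 turn 0.001 shift cm [ 0.256 -0.002 -0.075] grip 0.0196 30.7 here f [-19.445 -51.977] gz 59.3 F [-28.    1.1  13.7] M [0.21 4.21 0.04]
ft_force: [0.9, -0.1, -0.3]
gripper_force: 0.0
ft_force: [-0.1, 1.2, -0.0]
gripper_force: 0.0
t 26.25 turn -0.017 shift cm [ -8.915 -31.448  10.542] grip 0.0338 0.0 here r [-41.149 250.479] gz 160.4 F [-0.1  1.2 -0. ] M [-0.    0.01 -0.03]
(0, -52) [47.297 40.368] [53.097 39.433]
(-45, -52) [32.561 43.403] [50.606 56.322]
(0, 52) [37.075 17.182] [13.837 34.072]
[(0.69, array([324.608, 206.88 ]))]
```

View pics/c10.png

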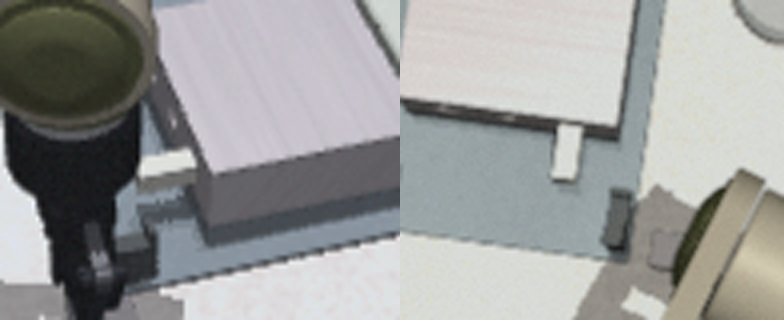

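Probe A is home: the head's front is flush with the face, and its rear is at the predicted spot. Now probe B.

```bash
python3 -m crank '[4,0,-2,0,-0.017, 4,-0.9,-3.2,0,0, 4,-0.9,-3.2,0,0, 4,-0.9,-3.2,0,0, 4,-0.9,-3.2,0,0, 4,-0.9,-3.2,0,0, 4,-0.9,-3.2,0,0, 4,-0.9,-3.2,0,0]' 60|grep force
python3 -m crank '[4,-0.9,-3.2,0,0, 4,-0.9,-3.2,0,0, 4,-0.8,-0.6,1,0, 4,0,0,2,0, 4,0,0,2,0, 4,0,0,0,0, 4,0,0,0,0, 4,0,0,0,0]'|grep force
python3 go.py r 48 -64 55
```

```text
ft_force: [-0.3, 0.1, -0.7]
gripper_force: 0.0
ft_force: [0.1, 0.3, 0.3]
gripper_force: 0.0
t 27.73 turn 0.004 shift cm [ 0.119 -0.227  5.599] grip 0.0402 0.0 here r [ 49.186 -61.726] gz 111.0 F [0.1 0.3 0.3] M [ 0.03 -0.06 -0.02]
```

```bash
python3 -m crank '[4,0.12,-0.2,0,0, 4,0,0,2,0, 4,0,0,2,0, 4,0,0,1.6,0, 4,0,0,0,0, 4,0,0,0,0, 0,0,0,0,0, 0,0,0,0,0]' 60 |grep force
python3 -m crank '[0,0,0,0,0, 0,0,0,0,0, 0,0,0,0,0, 0,0,0,0,0, 0,0,0,0,0, 0,0,0,0,0, 0,0,0,0,0, 0,0,0,0,0]' |grep force
python3 go.py r 106 -64 60
```

```text
ft_force: [-0.4, 2.5, 1.0]
gripper_force: 0.5
ft_force: [0.4, -0.6, 6.9]
gripper_force: 58.4
t 29.07 turn 0.003 shift cm [-5.817  0.077 -0.445] grip 0.0118 58.4 here r [ 47.829 -64.769] gz 55.6 F [ 0.4 -0.6  6.9] M [0.15 0.04 0.13]
```

```bash
python3 -m crank '[0,0,0,-0.2,0, 0,-0.8,0,-0.1,0, 0,-1,0,0,0, 0,-1,0,0,0, 0,-1,0,0,0, 0,-1,0,0,0, 0,-1,0,0,0, 0,0,0,0,0]' |grep force
python3 -m crank '[0,0,0,-0.5,0, 0,0,0,-1,0, 0,0,0,-2,0, 0,0,0,-3,0, 0,0,0,-3,0, 0,0,0,-1,0, 0,3,0,0,0, 0,3.5,0,0,0]' |grep force
python3 -m crank '[0,3.5,0,0,0.01, 0,3.5,0,0,0, 0,3.5,0,0,0, 0,3.0,1,0,0, 0,2,2.5,0,0, 0,0,3.5,0,0, 0,0,3.5,0,0, 0,0,3.5,0,0]' |grep force
python3 -m crank '[0,0,3.5,0,0, 0,0,3.5,0,0, 0,0,3.5,0,0, 0,0,3.5,0,0, 0,0,3.5,0,0, 0,0,3.5,0,0, 0,0,3.5,0,0, 0,0,3.5,0,0]' |grep force
python3 go.py f -145 0 60
```

```text
ft_force: [-0.9, 1.1, -2.1]
gripper_force: 58.3
ft_force: [-0.4, -0.4, -2.0]
gripper_force: 58.5
ft_force: [1.6, -0.3, -1.5]
gripper_force: 58.5
ft_force: [-0.5, -0.4, -2.5]
gripper_force: 58.5
t 31.73 turn 0.007 shift cm [-5.893 11.551 10.185] grip 0.0121 58.5 here f [-203.931 -115.507] gz 161.8 F [-0.5 -0.4 -2.5] M [ 0.    0.01 -0.09]
```

```bash
python3 -m crank '[0,0,3.5,0,0.007, 0,0,3.5,0,0, 0,0,3,0,0, 0,-1,1.4,1,0, 0,-2,0,2.5,0, 0,-1.5,0,3,0, 0,-1,0,2.5,0, 0,0,0,0,0]' |grep force
python3 -m crank '[0,0,0,0,0, 0,0,0,0,0, 0,0,0,0,0, 0,0,0,0,0, 0,0,0,0,0, 0,0,0,0,0, 0,0,0,0,0, 0,0,0,0,0]' |grep force
python3 go.py f -120 0 59.7
```

```text
ft_force: [-0.3, -1.3, -2.6]
gripper_force: 58.5
ft_force: [-0.8, 0.5, -2.2]
gripper_force: 58.5
t 33.07 turn 0.0 shift cm [-2.836  0.301  1.222] grip 0.0121 58.5 here f [-148.361   -3.012] gz 71.9 F [-0.8  0.5 -2.2] M [ 0.    0.02 -0.04]
```

```bash
python3 -m crank '[0,0,0.3,0.6,0, 0,0,0,0.55,0, 0,-1,0,0,0, 0,-1,0,0,0, 0,-0.8,0,0,0, 0,0,0,0,0, 0,0,0,0,0, 0,0,0,0,0]' |grep force
python3 go.py f -120 0 60.4
python3 - <<'E'
from h import *; from go import w
Q=shot('top'); s=env.observe(); d=.105;a=-.137
W=np.array(s['position'])+[d*np.cos(a),d*np.sin(a),.019]; print('tip pred',proj(Q,W)[0], proj(Q,np.append(w('f',0,0),.06))[0])
g=cv2.cvtColor(Q['color'],cv2.COLOR_RGB2GRAY)
for r in range(170,188,2): print(r,g[r,260:292].tolist())
E
```

```text
ft_force: [-0.7, 0.0, -2.8]
gripper_force: 58.5
t 33.73 turn 0.0 shift cm [-0.101  0.006 -0.049] grip 0.0119 58.5 here f [-121.008   -0.061] gz 59.9 F [-0.7  0.  -2.8] M [-0.03  0.01  0.01]
tip pred [272.544 172.736] [273.444 166.75 ]
170 [100, 100, 101, 99, 99, 96, 93, 92, 94, 93, 90, 87, 85, 81, 77, 72, 72, 69, 63, 58, 51, 45, 37, 34, 34, 38, 38, 36, 35, 113, 142, 145]
172 [108, 107, 105, 107, 108, 107, 106, 106, 108, 105, 99, 89, 89, 87, 93, 100, 97, 98, 97, 96, 97, 95, 91, 91, 91, 86, 81, 80, 63, 114, 144, 143]
174 [107, 106, 105, 107, 108, 109, 108, 107, 104, 93, 94, 109, 110, 97, 77, 92, 105, 104, 106, 103, 105, 104, 104, 106, 104, 104, 101, 76, 72, 122, 143, 143]
176 [108, 103, 105, 105, 103, 107, 105, 105, 98, 92, 99, 118, 115, 94, 81, 98, 108, 107, 105, 106, 105, 107, 106, 105, 106, 105, 103, 83, 104, 136, 144, 144]
178 [105, 107, 105, 107, 106, 105, 106, 105, 96, 91, 102, 118, 111, 89, 83, 89, 101, 105, 105, 105, 105, 106, 106, 105, 105, 106, 105, 79, 116, 144, 145, 143]
180 [105, 104, 106, 105, 106, 105, 106, 107, 91, 92, 110, 117, 104, 73, 62, 68, 67, 69, 71, 71, 71, 80, 98, 107, 105, 104, 104, 89, 120, 145, 144, 144]
182 [79, 79, 79, 74, 70, 70, 70, 71, 68, 68, 72, 73, 69, 74, 74, 76, 76, 77, 78, 77, 67, 42, 79, 102, 107, 107, 104, 108, 131, 144, 145, 145]
184 [77, 76, 78, 79, 77, 76, 77, 78, 78, 79, 74, 63, 79, 88, 87, 87, 88, 87, 87, 89, 66, 34, 37, 86, 106, 105, 96, 122, 144, 144, 143, 144]
186 [89, 89, 87, 87, 89, 89, 89, 88, 89, 90, 82, 58, 77, 97, 95, 96, 95, 95, 95, 96, 68, 33, 25, 67, 95, 105, 104, 83, 58, 51, 51, 58]
```

```bash
python3 -m crank '[0,-0.3,0,-0.04,0, 0,-0.4,0,0,0, 0,-0.4,0,0,0, 0,-0.4,0,0,0, 0,-0.4,0,0,0, 0,-0.4,0,0,0, 0,-0.4,0,0,0, 0,0,0,0,0]' |grep ft; python3 go.py f -62 0 60.4
python3 -m crank '[0,-0.4,0,0,0, 0,-0.6,0,0,0, 0,-0.6,0,0,0, 0,-0.6,0,0,0, 0,-0.6,0,0,0, 0,-0.6,0,0,0, 0,0,0,0,0, 0,0,0,0,0]' |grep ft; python3 go.py f -19 0 60.4
```

```text
ft_force: [-0.7, -0.6, -2.1]
t 34.45 turn -0.0 shift cm [-3.039  0.012  0.023] grip 0.012 58.5 here f [-92.393  -0.118] gz 60.6 F [-0.7 -0.6 -2.1] M [-0.1   0.02 -0.08]
ft_force: [0.7, -0.5, -2.2]
t 35.12 turn 0.0 shift cm [-4.001  0.004  0.011] grip 0.012 58.5 here f [-59.006  -0.045] gz 60.5 F [ 0.7 -0.5 -2.2] M [-0.12 -0.02 -0.1 ]
```

```bash
python3 -m crank '[0,-0.7,0,0,0, 0,-0.7,0,0,0, 0,-0.7,0,0,0, 0,-0.7,0,0,0, 0,-0.7,0,0,0, 0,-0.4,0,0,0, 0,0,0,0,0, 0,0,0,0,0]' |grep force; python3 go.py f -19 0 60.4
python3 -m crank '[3.4,0,0,0,0, 3.4,0,0,0,0, 3.4,0,0,0,0, 3.4,0,0,0,0, 3.4,1,0,0,0, 3.4,2,0,0,0, 3.4,2,0,0,0, 3.4,1.5,0,0.35,0]' 25 |grep force
python3 -m crank '[3.4,0,0,0,0, 3.4,0,0,0,0, 0,0,0,0,0, 0,0,0,0,0, 0,0,0,0,0, 0,0,0,0,0, 0,0,0,0,0, 0,0,0,0,0]'|grep force
python3 go.py f -22 0 60
```

```text
ft_force: [0.2, -0.6, -2.0]
gripper_force: 58.5
t 35.78 turn 0.0 shift cm [-0.124  0.005  0.008] grip 0.0117 58.5 here f [-20.236  -0.053] gz 60.5 F [ 0.2 -0.6 -2. ] M [-0.09  0.02 -0.02]
ft_force: [-0.2, 0.2, -0.0]
gripper_force: 0.0
ft_force: [2.6, -0.5, 1.6]
gripper_force: 28.8
t 37.12 turn 0.0 shift cm [-6.257  0.002 -0.268] grip 0.0194 28.8 here f [-84.572  -0.018] gz 57.3 F [ 2.6 -0.5  1.6] M [-0.05 -0.51  0.05]
```

```bash
python3 -m crank '[0,0,0,-0.15,0, 0,0,0,-0.12,0, 0,0,0,0,0, 0,-0.4,0,0,0, 0,-0.5,0,0,0, 0,-0.5,0,0,0, 0,-0.5,0,0,0, 0,-0.4,0,0,0]' 25 |grep ft
python3 -m crank '[0,-0.5,0,0,0, 0,-0.6,0,0,0, 0,-0.6,0,0,0, 0,-0.6,0,0,0, 0,-0.6,0,0,0, 0,-0.4,0,0,0, 0,0,0,0,0, 0,0,0,0,0]' |grep ft
python3 go.py f -22 0 60
```

```text
ft_force: [-1.2, -0.6, -2.7]
ft_force: [0.1, -0.5, -3.0]
t 38.45 turn 0.0 shift cm [-0.714  0.004 -0.022] grip 0.0192 28.1 here f [-29.138  -0.041] gz 59.8 F [ 0.1 -0.5 -3. ] M [ 0.    0.21 -0.03]
```

```bash
python3 -m crank '[0,-0.3,0,0,0, 0,-0.2,0,0,0, 0,-0.2,0,0,0, 0,-0.2,0,0,0, 0,0,0,0,0, 0,0,0,0,0, 0,0,0,0,0, 0,0,0,0,0]' |grep ft
python3 go.py f -22 0 60
```

```text
ft_force: [-0.1, -1.1, -4.1]
t 39.12 turn 0.0 shift cm [ 0.165  0.001 -0.015] grip 0.0194 28.2 here f [-20.351  -0.008] gz 59.8 F [-0.1 -1.1 -4.1] M [0.01 0.18 0.04]
```

```bash
python3 -m crank '[0,-0.2,0,0,0, 0,-0.2,0,0,0, 0,-0.1,0,0,0, 0,0,0,0,0, 0,0,0,0,0, 0,0,0,0,0, 0,0,0,0,0, 0,0,0,0,0]' |grep ft
python3 go.py f -22 0 60
python3 -m crank '[0,-0.15,0,0,0, 0,-0.1,0,0,0, 0,0,0,0,0, 0,0,0,0,0, 0,0,0,0,0, 0,0,0,0,0, 0,0,0,0,0, 0,0,0,0,0]' |grep ft
python3 go.py f -22 0 60
```

```text
ft_force: [-19.3, 0.8, 10.8]
t 39.78 turn 0.001 shift cm [ 0.241 -0.003 -0.016] grip 0.0195 30.0 here f [-19.593   0.031] gz 59.8 F [-19.3   0.8  10.8] M [ 0.16  3.07 -0.03]
ft_force: [-30.7, 2.3, 18.9]
t 40.45 turn 0.001 shift cm [ 0.237 -0.002 -0.012] grip 0.0196 31.0 here f [-19.625   0.021] gz 59.9 F [-30.7   2.3  18.9] M [ 0.21  4.66 -0.05]
```

```bash
python3 -m crank '[3.4,0.4,0,0,0, 3.4,0,0,0,0, 3.4,0,0,0,0, 3.4,0,0,0,0, 3.4,0.5,0,-1,0, 3.4,0,0,-3,0, 3.4,0,0,-3,0, 3.4,0,0,-3,0]'|grep force
python3 -m crank '[3.4,3,2,0,0, 3.4,3,3,0,0, 3.4,3,3,0,0, 3.4,3,3,0,0, 3.4,0,3,0,0, 3.4,0,0,0,0, 3.4,0,0,0,0, 3.4,0,0,0,0]'|grep force
cat > kp.py <<'E'
from h import *; from go import w,inv
np.set_printoptions(precision=4,suppress=True)
Q=shot('top'); P=shot('side')
for n,q in ((Q,'keeper'),(P,'keeper'),(Q,'probe0'),(Q,'clamp')): print(q,[(round(d['score'],2),np.round(np.array(d['at'])*[640,400],0).tolist()) for d in spotter.look_for(n,q)[:5]])
c=np.array(spotter.look_for(Q,'keeper')[0]['at'])*[640,400]
g=cv2.cvtColor(Q['color'],cv2.COLOR_RGB2GRAY)
x0,y0=(c-40).astype(int); m=(g[y0:y0+80,x0:x0+80]<45).astype(np.uint8)
n,l,s,ce=cv2.connectedComponentsWithStats(m)
for i in range(1,n):
    if s[i,4]<40: continue
    pts=np.argwhere(l==i)[:,::-1]+[x0,y0]; k=pts.mean(0); W=onz(Q,k,.041)
    e=np.linalg.svd((pts-k).astype(float),full_matrices=False); d=e[2][0]; A=onz(Q,k+d*10,.041)-onz(Q,k-d*10,.041)
    print('blob',s[i],k,W,'long axis deg',np.degrees(np.arctan2(A[1],A[0])),'sv',e[1]/np.sqrt(len(pts))*3.46)
cv2.imwrite('pics/k.png',cv2.convertScaleAbs(Q['color'][...,::-1],alpha=1.3))
E
python3 kp.py; python3 go.py f -68 0 60
```

```text
ft_force: [0.4, 0.8, -0.4]
gripper_force: 0.0
ft_force: [0.1, -0.2, -0.7]
gripper_force: 0.0
keeper [(0.62, [352.0, 212.0])]
keeper [(0.95, [313.0, 257.0])]
probe0 [(0.95, [284.0, 276.0]), (0.7, [273.0, 175.0]), (0.59, [461.0, 304.0]), (0.55, [295.0, 179.0])]
clamp []
blob [ 30  38  23   8 115] [352.5913 213.2261] [ 0.4881 -0.0973  0.041 ] long axis deg -98.23527130993216 sv [21.8144  5.1695]
t 42.13 turn -0.001 shift cm [ -7.201 -13.784   9.981] grip 0.0337 0.0 here f [-140.008  137.843] gz 159.8 F [ 0.2  0.8 -0.3] M [-0.03 -0.02  0.01]
```

```bash
echo '{"f":[0.6082,0.1102,-0.137],"k":[0.4881,-0.0973,-0.1438]}' > frames.json; python3 go.py k 0 0 44 90;python3 go.py k 0 0 44 -90; python3 -c "
from h import *;print(env.observe()['q'])"
```

```text
t 42.13 turn -1.565 shift cm [35.946 -5.182 11.581] grip 0.0337 0.0 here k [-51.818 359.457] gz 159.8 F [ 0.2  0.8 -0.3] M [-0.03 -0.02  0.01]
t 42.13 turn 1.577 shift cm [-35.946   5.182  11.581] grip 0.0337 0.0 here k [-51.818 359.457] gz 159.8 F [ 0.2  0.8 -0.3] M [-0.03 -0.02  0.01]
[ 1.63663892e+01  2.70549119e+01  8.16602399e+01 -3.26952946e-04
  7.12939139e+01 -6.57423351e+01]
```

```bash
python3 -m crank '[4,0,0,0,0.12, 4,0,0,0,0.12, 4,0,0,0,0.12, 4,0,0,0,0.12, 4,0,0,0,0.12, 4,0,0,0,0.12, 4,0,0,0,0.12, 4,0,0,0,0.12]' 60|grep force
python3 -m crank '[4,0,0,0,0.12, 4,0,0,0,0.12, 4,0,0,0,0.12, 4,0,0,0,0.12, 4,0,0,0,0.12, 4,-2,0.5,0,0.017, 4,-3.5,0.5,0,0, 4,-3.5,0.5,0,0]'|grep force
python3 -m crank '[4,-3.5,0.5,0,0, 4,-3.5,0.5,0,0, 4,-3.5,0.5,0,0, 4,-3.5,0.5,0,0, 4,-3.5,0.5,0,0, 4,-3.5,0.5,0,0, 4,-3.5,0.5,0,0, 4,-2,0.2,0,0]'|grep force
python3 -m crank '[4,0,0,2,0, 4,0,0,2,0, 4,0,0,0,0, 4,0,0,0,0, 4,0,0,0,0, 4,0,0,0,0, 4,0,0,0,0, 4,0,0,0,0]'|grep force
python3 go.py k 0 0 44 -90; python3 kp.py
```

```text
ft_force: [-0.1, 0.2, -0.2]
gripper_force: 0.0
ft_force: [1.3, -0.4, -0.4]
gripper_force: 0.0
ft_force: [-0.5, -0.1, 0.2]
gripper_force: 0.0
ft_force: [0.2, 0.4, -0.2]
gripper_force: 0.0
t 44.8 turn 0.001 shift cm [-0.523 -0.081  7.65 ] grip 0.0402 0.0 here k [0.815 5.233] gz 120.5 F [ 0.2  0.4 -0.2] M [ 0.01 -0.01 -0.07]
keeper [(0.51, [322.0, 212.0]), (0.31, [173.0, 181.0])]
keeper [(0.84, [316.0, 257.0])]
probe0 [(0.66, [295.0, 176.0]), (0.62, [463.0, 302.0]), (0.59, [286.0, 270.0]), (0.43, [271.0, 174.0])]
clamp [(0.59, [174.0, 181.0]), (0.46, [266.0, 140.0])]
blob [45  0 13 28 85] [330.9647 184.9765] [ 0.5629 -0.0407  0.041 ] long axis deg 155.2410560695678 sv [26.1998  3.2955]
blob [23 18  9 19 69] [308.7246 201.1449] [0.5199 0.018  0.041 ] long axis deg 163.370432972367 sv [19.0233  4.458 ]
blob [61 42 18 11 74] [350.7973 220.0946] [ 0.47   -0.0925  0.041 ] long axis deg -118.35937491665193 sv [16.4514  5.0131]
```

```bash
python3 -m crank '[4,-0.5,-0.1,1,0, 4,0,0,2,0, 4,0,0,2,0, 4,0,0,1.5,0, 4,0,0,0.9,0, 4,0,0,0,0, 4,0,0,0,0, 0,0,0,0,0]' 60|grep force
python3 -m crank '[0,0,0,0,0, 0,0,0,0,0, 0,0,0,0,0, 0,0,0,0,0, 0,0,0,0,0, 0,0,0,0,0, 0,0,0,0,0, 0,0,0,0,0]'|grep force
python3 go.py k 0 0 44 -90
```

```text
ft_force: [0.0, -0.7, -0.1]
gripper_force: 0.0
ft_force: [1.1, 0.2, 7.1]
gripper_force: 59.8
t 46.48 turn 0.001 shift cm [ 0.005 -0.022  0.282] grip 0.0131 59.8 here k [ 0.222 -0.046] gz 46.8 F [1.1 0.2 7.1] M [ 0.09  0.13 -0.07]
```

```bash
python3 -m crank '[0,0,0,-0.5,0, 0,0,0,-1.5,0, 0,0,0,-2,0, 0,0,0,-2,0, 0,0,0,-2,0, 0,0,0,-2,0, 0,0,0,0,0, 0,0,0,0,0]' 80
python3 go.py f -68 0 135 -90
```

```text
time_s: 47.15
position: [0.4875, -0.0971, 0.1268]
tool_rot: [[0.143, 0.99, 0.001], [0.99, -0.143, -0.0], [-0.0, 0.001, -1.0]]
ft_force: [0.5, 0.4, -5.5]
grip_width: 0.0129
gripper_force: 78.7
t 47.15 turn -0.006 shift cm [22.18   2.328  1.083] grip 0.0129 78.7 here f [ -91.278 -221.8  ] gz 145.8 F [ 0.5  0.4 -5.5] M [ 0.04 -0.02 -0.  ]
```

```bash
python3 -m crank '[0,2.5,0.3,0,-0.006, 0,3,0.3,0,0, 0,3,0.3,0,0, 0,3,0.3,0,0, 0,3,0.3,0,0, 0,3,0.3,0,0, 0,2.5,0.3,0,0, 0,1.5,0.2,0,0]' |grep force
python3 -m crank '[0,0.6,0,1,0, 0,0,0,1,0, 0,0,0,0,0, 0,0,0,0,0, 0,0,0,0,0, 0,0,0,0,0, 0,0,0,0,0, 0,0,0,0,0]' |grep force
python3 go.py f -68 0 91.8 -90
```

```text
ft_force: [-0.8, -0.7, -3.9]
gripper_force: 78.5
ft_force: [0.6, 0.1, -4.6]
gripper_force: 78.4
t 48.48 turn -0.001 shift cm [ 0.124 -0.026  3.435] grip 0.013 78.4 here f [-67.742  -1.239] gz 126.1 F [ 0.6  0.1 -4.6] M [-0.04 -0.02 -0.02]
```

```bash
python3 -m crank '[0,0.12,-0.03,1,0, 0,0,0,1,0, 0,0,0,0.4,0, 0,0,0,0.3,0, 0,0,0,0,0, 0,0,0,0,0, 0,0,0,0,0, 0,0,0,0,0]' |grep ft
python3 go.py f -68 0 91.8 -90
```

```text
ft_force: [0.1, 0.4, -4.2]
t 49.15 turn 0.0 shift cm [-0.036  0.006  0.734] grip 0.0128 78.6 here f [-68.057   0.361] gz 99.1 F [ 0.1  0.4 -4.2] M [-0.06  0.03 -0.01]
```

```bash
python3 -m crank '[0,0,0,0.3,0, 0,0,0,0.3,0, 0,0,0,0.15,0, 0,0,0,0.1,0, 0,0,0,0,0, 0,0,0,0,0, 0,0,0,0,0, 0,0,0,0,0]' |grep ft
python3 go.py f -68 0 91.8 -90
```

```text
ft_force: [-4.9, -1.2, 12.4]
t 49.82 turn 0.0 shift cm [-0.031  0.021  0.003] grip 0.0127 81.0 here f [-68.208   0.309] gz 91.8 F [-4.9 -1.2 12.4] M [-0.09  0.96  0.02]
```

```bash
python3 -m crank '[2.6,0,0,0,0, 2.6,0,0,0,0, 2.6,0,0,0,0, 2.6,0,0,0,0, 2.6,0,0,-0.5,0, 2.6,0,0,-1.5,0, 2.6,0,0,-3,0, 2.6,0,0,-3,0]' 30|grep force
python3 -m crank '[4,0,0,-3,0, 4,0,0,-3,0, 4,0,0,0,-0.12, 4,0,0,0,-0.12, 4,0,0,0,-0.12, 4,0,0,0,-0.12, 4,0,0,0,-0.12, 4,0,0,0,-0.12]'|grep force
python3 -m crank '[6,0,0,0,-0.12, 6,0,0,0,-0.12, 6,0,0,0,-0.12, 6,0,0,0,-0.12, 6,0,0,0,-0.12, 6,0,0,0,-0.12, 6,0,0,0,-0.12, 6,0,0,0,0]'|grep force
python3 go.py f -110 254 92.7
```

```text
ft_force: [0.4, 0.8, 0.6]
gripper_force: 0.0
ft_force: [-0.7, 0.5, 0.4]
gripper_force: 0.0
ft_force: [-0.1, -0.2, -0.5]
gripper_force: 0.0
t 51.82 turn -0.007 shift cm [ 4.175 25.367 13.79 ] grip 0.06 0.0 here f [-68.246   0.327] gz 230.6 F [-0.1 -0.2 -0.5] M [-0.01  0.03  0.05]
```

```bash
python3 -m crank '[6,0.6,3,0,-0.007, 6,0.6,3.2,0,0, 6,0.6,3.2,0,0, 6,0.6,3.2,0,0, 6,0.6,3.2,0,0, 6,0.6,3.2,0,0, 6,0.6,3.2,0,0, 6,0,3.2,0,0]' 30|grep force
python3 -m crank '[6,0,0,2,0, 6,0,0,2,0, 6,0,0,0,0, 6,0,0,0,0, 6,0,0,0,0, 6,0,0,0,0, 6,0,0,0,0, 6,0,0,0,0]'|grep force
python3 go.py f -110 254 92.7
python3 - <<'E'
from h import *; from go import w
a=shot('top')['color'][130:220,160:340,::-1];b=shot('side')['color'][100:230,230:390,::-1]
f=lambda i,h:cv2.resize(i,(int(i.shape[1]*h/i.shape[0]),h),interpolation=cv2.INTER_CUBIC)
c=f(a,290);d=f(b,300);o=np.zeros((590,600,3),np.uint8);o[:290,:c.shape[1]]=c;o[290:,:d.shape[1]]=d
cv2.imwrite('pics/c11.png',cv2.convertScaleAbs(o,alpha=1.5))
E
```

```text
ft_force: [-0.8, -0.2, 0.2]
gripper_force: 0.0
ft_force: [-0.2, 0.3, -0.2]
gripper_force: 0.0
t 53.15 turn -0.005 shift cm [ 0.123 -0.045  9.858] grip 0.06 0.0 here f [-108.771  254.455] gz 191.3 F [-0.2  0.3 -0.2] M [-0.02  0.05 -0.07]
```

View pics/c11.png

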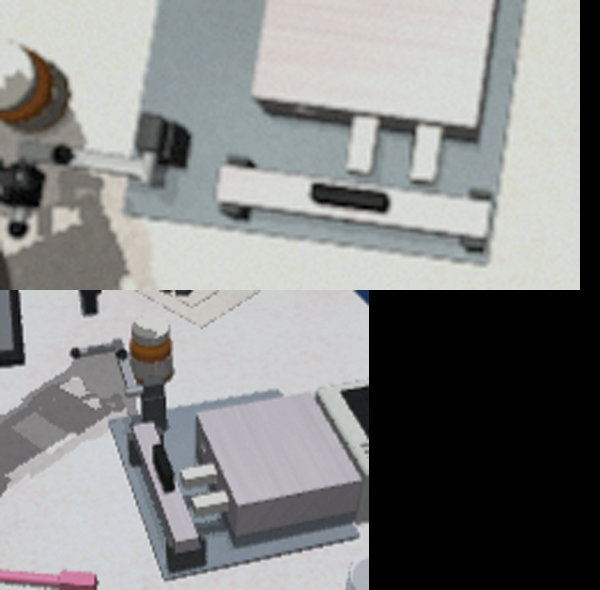

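```bash
python3 - <<'E'
from h import *; from go import w,inv
Q=shot('top');P=shot('side')
for q in [(-68,165,80),(-68,254,93),(-110,254,93),(-130,254,93)]:
    W=np.append(w('f',*q[:2]),q[2]/1000); print(q,(proj(Q,W)[0]-[160,130])*3.22,(proj(P,W)[0]-[230,100])*2.308+[0,290])
s=env.observe(); W=np.array(s['position']); print('tcp',(proj(Q,W)[0]-[160,130])*3.22,(proj(P,W)[0]-[230,100])*2.308+[0,290])
for n in (Q,P): print([(d['score'],np.array(d['at'])*[640,400]) for d in spotter.look_for(n,'jar')[:2]])
u=np.array(spotter.look_for(Q,'jar')[0]['at'])*[640,400]; print('jar',inv('f',onz(Q,u,.06)),inv('f',onz(Q,(160+8,130+24),.09)))
E
```

```text
(-68, 165, 80) [145.469 169.035] [130.765 390.186]
(-68, 254, 93) [ 30.362 151.23 ] [115.522 344.95 ]
(-110, 254, 93) [ 21.109 203.501] [ 86.8   349.723]
(-130, 254, 93) [ 16.678 228.536] [ 72.992 352.017]
tcp [-15.835 188.387] [ 83.22  302.662]
[(0.89, array([166.208, 158.88 ]))]
[(0.66, array([294.528, 122.4  ])), (0.42, array([281.92, 126.2 ]))]
jar [-17.871 282.701] [ -9.434 269.087]
```

Keeper sits in both notches, both heads are home, and the clamp handle is where predicted (ball at (17,228)). Closing the clamp.

```bash
python3 -m crank '[6,0.12,0,2,0, 6,0,0,2,0, 6,0,0,2,0, 6,0,0,2,0, 6,0,0,1.8,0, 6,0,0,0,0, 6,0,0,0,0, 0,0,0,0,0]' 30|grep force
python3 -m crank '[0,0,0,0,0, 0,0,0,0,0, 0,0,0,0,0, 0,0,0,0,0, 0,0,0,0,0, 0,0,0,0,0, 0,0,0,0,0, 0,0,0,0,0]'|grep force
python3 go.py f -110 254 92.7
```

```text
ft_force: [-0.3, -0.8, 0.4]
gripper_force: 0.0
ft_force: [-1.7, -3.6, 6.5]
gripper_force: 29.4
t 54.83 turn -0.004 shift cm [ 0.001 -0.028  0.057] grip 0.011 29.4 here f [-109.987  254.276] gz 93.3 F [-1.7 -3.6  6.5] M [-0.61  0.27 -0.01]
```

```bash
python3 -m crank '[0,0,-0.3,-1.2,0, 0,0,-0.4,-1.2,0, 0,0,-0.62,-1.1,0, 0,0,-0.72,-1.03,0, 0,0,-0.9,-0.87,0, 0,0,-0.97,-0.8,0, 0,0,-1.1,-0.6,0, 0,0,-1.16,-0.49,0]'|grep force
python3 go.py f -110 165 170
python3 -m crank '[0,0,-1.23,-0.3,0, 0,0,-1.25,-0.12,0, 0,0,-1.26,0.05,0, 0,0,-1.24,0.23,0, 0,0,-1.18,0.4,0, 0,0,-1.14,0.56,0, 0,0,-1.03,0.72,0, 0,0,-0.94,0.84,0]'|grep force
python3 go.py f -110 101.6 143
```

```text
ft_force: [2.5, 4.4, 3.4]
gripper_force: 29.8
t 55.5 turn -0.003 shift cm [ 0.027 -3.047 -0.13 ] grip 0.0105 29.8 here f [-109.734  195.473] gz 168.7 F [2.5 4.4 3.4] M [ 0.87 -0.41  0.03]
ft_force: [3.9, 3.1, -2.2]
gripper_force: 32.1
t 56.17 turn -0.004 shift cm [-0.027  0.229 -0.147] grip 0.0107 32.1 here f [-110.27    99.306] gz 141.5 F [ 3.9  3.1 -2.2] M [ 0.82 -0.72 -0.02]
```

```bash
python3 -m crank '[0,0,-0.8,0.98,0, 0,0,-0.66,1.06,0, 0,0,-0.5,1.16,0, 0,0,-0.34,1.21,0, 0,0,-0.12,0.6,0, 0,0,-0.05,0.6,0, 0,0,0,0,0, 0,0,0,0,0]'|grep force
python3 go.py f -110 75 80
```

```text
ft_force: [4.2, 1.0, -0.4]
gripper_force: 30.6
t 56.83 turn -0.004 shift cm [-0.059 -0.017  0.486] grip 0.0105 30.6 here f [-110.589   75.174] gz 84.9 F [ 4.2  1.  -0.4] M [ 0.33 -0.72  0.06]
```

```bash
python3 -m crank '[0,0,0,0.25,0, 0,0,0,0.25,0, 0,0,0,0.15,0, 0,0,0,0.1,0, 0,0,0,0,0, 0,0,0,0,0, 0,0,0,0,0, 0,0,0,0,0]'|grep force
python3 go.py f -110 75 80
```

```text
ft_force: [-7.4, -4.4, 34.0]
gripper_force: 34.2
t 57.5 turn -0.003 shift cm [-0.04  -0.013  0.135] grip 0.0105 34.2 here f [-110.4    75.13] gz 81.4 F [-7.4 -4.4 34. ] M [-0.6   1.16  0.01]
```

```bash
python3 -m crank '[0,0,0,-0.3,0, 5,0,0,0,0, 5,0,0,0,0, 5,0,0,0,0, 5,0,0,0,0, 5,0,0,0,0, 5,0,0,-1,0, 5,0,0,-2,0]'|grep force
python3 -m crank '[5,0,0,-3,0, 5,0,0,-3,0, 5,0,0,-3,0, 5,3,0,0,0, 5,3,2,0,0, 5,3,3,0,0, 5,3,3,0,0, 5,0,0,0,0]'|grep force
python3 -m crank '[5,2,3,0,0, 5,2,3,0,0, 5,2,3,0,0, 5,2,3,0,0, 5,0,0,0,0, 5,0,0,0,0, 5,0,0,0,0, 5,0,0,0,0]'|grep force
cat > chk.py <<'E'
from h import *; from go import w
Q=shot('top');P=shot('side')
for n in (Q,P):
  for q in ('keeper','probe0','clamp_grip','jar','bottle','dishes'): print(q,[(round(d['score'],2),np.round(np.array(d['at'])*[640,400],0).tolist()) for d in spotter.look_for(n,q)[:5]])
for nm,q in [('seat',(-68,0,70)),('grip closed',(-110,75,80)),('ball',(-130,75,80)),('head0',(-22,-52,70)),('head1',(-22,0,70))]:
    W=np.append(w('f',*q[:2]),q[2]/1000); print(nm,np.round(proj(Q,W)[0]),np.round(proj(P,W)[0]))
g=cv2.cvtColor(Q['color'],cv2.COLOR_RGB2GRAY); b=proj(Q,np.append(w('f',-130,75),.08))[0].astype(int); print(g[b[1]-5:b[1]+6,b[0]-6:b[0]+7])
E
python3 chk.py
```

```text
ft_force: [0.9, 0.3, 0.7]
gripper_force: 0.0
ft_force: [-0.7, 0.9, -0.6]
gripper_force: 0.0
ft_force: [0.4, 0.3, -0.3]
gripper_force: 0.0
keeper [(0.64, [294.0, 178.0]), (0.63, [274.0, 193.0])]
probe0 [(0.75, [286.0, 273.0]), (0.64, [164.0, 157.0]), (0.61, [460.0, 298.0]), (0.51, [293.0, 178.0]), (0.46, [273.0, 175.0])]
clamp_grip [(0.66, [234.0, 191.0])]
jar [(0.56, [164.0, 158.0])]
bottle [(0.56, [418.0, 126.0])]
dishes [(0.78, [359.0, 125.0])]
keeper [(0.76, [302.0, 189.0])]
probe0 [(0.85, [266.0, 389.0]), (0.65, [246.0, 225.0])]
clamp_grip [(0.62, [289.0, 163.0])]
jar [(0.9, [294.0, 124.0])]
bottle [(0.92, [427.0, 264.0])]
dishes [(0.94, [397.0, 230.0])]
seat [269. 192.] [300. 180.]
grip closed [237. 203.] [280. 164.]
ball [236. 211.] [274. 165.]
head0 [292. 177.] [320. 189.]
head1 [272. 174.] [315. 177.]
[[137 139 137 138 138 111  95 118 113  86  76  85 112]
 [139 137 139 138 138 115  96 119 112  82  77  87 114]
 [139 136 139 137 130  98  77  97  95  72  79  90 113]
 [137 139 137 139 111  57  26  40  52  45  74  85 111]
 [138 138 139 128  87  19  19  18  17  10  61  79 108]
 [137 139 138 128  81   6  17  23  19   9  62  79 107]
 [138 137 140 138 101  32   7  16   8  37  94 109 115]
 [137 138 138 138 123  81  39  27  40  89 127 130 124]
 [137 139 139 137 138 124 104 100 105 128 135 128 126]
 [138 136 138 139 139 138 137 137 137 138 133 126 124]
 [137 137 138 137 139 137 138 137 137 138 134 129 125]]
```

```bash
python3 -c "
from rig import env
print(env.close_job())"
```

```text
the job is handed in; nothing more can be done
None
```

The job is handed in. I swung the clamp back, pushed both probes (only two were in the rack) home in bores 0 and 1, seated the keeper bar across the posts and closed the clamp onto it. The bottle, dishes and jar stayed where they were.

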